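Pile the small ham pieces on the two big hams

TASK

Push the two big hams in the steel tray together, flat on the tray floor, so that they touch side by side. Then set the knuckle and the ham end down gently in the hollow on top between them, one behind the other, each resting on both hams without rocking, and check each one, once you have let go of it, with a light press of a fingertip from above. Leave the cheese, the salami and the twine where they are.

Things in the scene. Friction and masses are not known exactly. Their poses are not given: they have to be found in the camera images.
- tray: Fixed open steel tray, 265 (its x) by 325 (its y) mm outside, walls 40 high and 4 thick, floor 4 thick. Origin: centre of its underside, on the table; z up. Its position and yaw vary.
- dark_ham: Loose big smoked ham, dark brown in a pale twine net, 0.8 to 1 kg, too wide to grip. Loaf 190 long (its x), 98 wide (y), 77 high; flat underside, oval section widest 35 above the underside, round top. Lies in the tray roughly along the tray's x, 35 to 75 mm of gap to the other ham; the ham at the tray's -y side has 40 mm or more free between it and the wall. Origin: centre of underside; z up.
- pale_ham: Loose big cooked ham, pinkish brown in a pale twine net, 0.7 to 0.95 kg, same shape as dark_ham but 184 long (its x), 94 wide (y), 74 high. Either ham may be the one on the left. Side by side, their hollow carries small pieces over about 150 of its length. Origin: centre of its underside; z up.
- dark_ham_mid (a point): Point in the middle of dark_ham, 38 above its underside; its x runs along the ham. When the hams lie side by side and touch, the two mid points are about 96 apart.
- pale_ham_mid (a point): Point in the middle of pale_ham, 37 above its underside; its x runs along the ham.
- knuckle_mid (a point): Middle of the knuckle's 72, 32 above its underside: loose brown pear-shaped piece, 0.2 to 0.4 kg, 72 long plus an 18 thick white bone stub sticking out 12 at +x; 62 wide (y), narrowing to the bone, 64 high, widest 5 above this point. Keel-like underside with a 22 wide flat. Weight lies up to 12 mm towards the bone. Laid lengthwise in the hollow this point is about 86 to 94 above the tray floor.
- ham_end_mid (a point): Middle of the ham end, 31.5 above its underside: loose dark brown rounded end of a ham, 0.15 to 0.27 kg, 55 long (its x), 61 wide (y), 63 high; flat pink cut face with white fat rim at its -x end. Widest 5 above this point; underside as the knuckle's. Lies on the table. Laid lengthwise in the hollow this point is about 86 to 94 above the tray floor.
- cheese_wedge: Bystander: loose yellow cheese wedge with brown rind, 104 by 90 mm, 56 high. Origin: about its middle, on its underside.
- twine_spool_mid (a point): Bystander: loose spool of twine standing upright, 64 diameter, 74 high; its middle.
- salami_mid (a point): Bystander: loose small salami, 46 diameter, 140 long (its x), lying; its middle.
Things that resemble listed ones, but are neither listed nor needed, are in the scene too. What is shaped like the pale_ham but orange is not meant. What is shaped like the part that bears ham_end_mid but yellow is not meant.

How it is judged:
By the outcome, as a careful person would: the job done as asked, in the order asked, and still so for the second after the job is handed in, with the robot touching nothing.
It also fails if it takes over 70 s, if anything falls off the work surface, if the arm or the gripper's body presses on something with over 40 N, if the wrist force passes 120 N, or if a joint passes its speed limit or range.

ROBOT

A 6-joint arm with a two-finger parallel gripper is mounted at the origin on the work surface. World frame = base frame: x ahead of the robot, y to its left, z up, the work surface at z = 0. Lengths are in mm, angles in rad, forces in N, time in s.
With the tool pointing down it reaches from about 350 to 975 mm from the base axis. Payload 7.1 kg.
Tool frame: the origin (TCP) lies at the centre of the arm's flange, where the gripper is bolted on; the fingertips stand 182 mm ahead of it and the grasp point (between the pads) lies 163 mm ahead of it; x points along the fingers, y is the direction in which the jaws open and shut, and the axes are right-handed (so a half turn about x gives the same grasp; the last joint's range is limited). The gripper opens to 88 mm and grips with 3 to 60 N. Pads are 20 mm wide; open, the fingers measure 115 mm over their backs; the gripper's body (75 mm by 178 mm) begins 61 mm behind the grasp point.
Start: joints at [-1.155, 0.423, 1.63, -0, 1.089, -0.019], TCP at [263.283, -566.823, 404.675] pointing down, gripper open.
Joint ranges: [-3, 3], [-0.9, 2.11], [0.09, 2.58], [-1.31, 4.45], [0.11, 2.69], [-2.54, 2.54]. Speed limits (rad/s): [2.39, 2.39, 3.01, 3.14, 3.14, 3.14].

INTERFACE

Orientations are given as a rotation vector (axis times angle).
In Python, from workcell import readout, viewer, workorder, models gives the robot as it stands. The module is installed in compiled form; this text tells all that it offers.
- The arm moves only by the tool apply_moves, never from a script. Its argument "commands" is a list that holds one entry, the list of rows, each a list of 4 numbers: the shift along the world's x, y, z in m, then the turn about the world's z in rad. A call has 1 to 8 rows; each row is the pose to reach, as a shift and turn from the pose commanded when the call began; what a row does not reach only later rows make up. A row lasts 1/8 s, in which the tool goes at most 62.5 mm and 10.7 degrees, less where a joint would pass 70% of its speed; a pose out of reach is approached as far as the arm can. A call with a gripper value outside its range is refused whole. "gripper" is the finger opening in m, from 0 to 0.0878, set as the call begins (left out, the last holds). The fingers move at their own pace and stop on an object; the grip force is fixed at half the most. Time passes only in rows, so rows that repeat a pose let the fingers close. It gives the time, the measured TCP pose, the force and the opening at its end, in the units of the state.
- readout.get_obs(): the state, without advancing time (a new reading comes with each control period).
- viewer.get_image(name): name is "scene" or "side" or "wrist"; returns a dict with "color" (480x640x3 uint8, red, green, blue), "vertical_fov" (degrees; the focal length in pixels is half the picture's height over the tangent of half this angle, whatever the lens; pixels are square), "cx", "cy" (the principal point, pixels), "D" ([k1, k2, p1, p2, k3] as OpenCV has them; the pictures are not rectified), "rvec" (rotation vector, rad) and "tvec" (3), from world to camera coordinates, as OpenCV has them. Camera axes: x right, y down, z forward; pixel columns grow to the right and rows downward; lengths in mm; the calibration is good to about 2 mm. A picture is of the moment at which its call begins. There is no depth.
- workorder.close_job(): hands the job in, once; it reports no verdict.
Trained networks look in the newest picture that a camera, given by its name, has taken for a name from the list of things; names that differ only in an ending like _2 or _b are one class to them, and where a whole thing is asked for, a point or a joint stands for the part that bears it (a point fixed in the world has none). Each returns a list of dicts, best first, with "conf" (0 to 1); they miss things now and then, are a little off and sometimes report something else, mostly with a low value. They report only what shows in the picture. A call takes as long as a camera call. They do not tell look-alikes from the thing itself.
- models.search_frame(camera, label): "position" ([x, y, z] in mm, in world coordinates, good to about 4 mm: the middle of the surface that is visible of it).
- models.place_of(camera, label): "position" ([x, y, z] in mm, in world coordinates, good to about 4 mm: a listed point, or the origin of a listed thing).
The state is a dict: "t": time; "qpos": joint angles; "qvel": joint speeds; "joint_torque": joint torques, N m; "ee_pos": TCP position; "orientation": TCP orientation; "ft_force": force on the tool from outside, world axes, zero at the start; "moment": the same for the moment, N m; "width": finger opening in mm.
Only numpy, scipy, OpenCV 4.12 (cv2) and the standard library are available. Lean on these libraries where they do the work, as an engineer would, in place of code of your own. Each camera call takes 0.05 s, during which the arm holds its last target.

## Working session

There is one attempt and no reset: what is moved stays moved. The work goes in short steps, Python scripts to look and compute and a tool call to move; the robot and the scene stay as the last step left them, time stands still between calls to the robot, and variables do not carry over. Pictures are saved under pics/ and viewed, and the job is handed in when it is done.

Besides the shell and the picture viewer there is one more tool, called after ">>>" by a JSON object that holds its "api" and its "payload", one argument or row to a line. apply_moves: Moves the arm, as the interface text tells. Its arguments: {"type":"object","properties":{"commands":{"type":"array","items":{"type":"array","items":{"type":"array","items":{"type":"number"}}}},"gripper":{"type":"number"}},"required":["commands"]}

```bash
mkdir -p pics; cat > h.py <<'E'
import numpy as np, cv2
from workcell import readout, viewer, workorder, models
def snap(cam,fn=None):
    im=viewer.get_image(cam)
    if fn: cv2.imwrite('pics/'+fn, im['color'][:,:,::-1])
    f=240/np.tan(np.radians(im['vertical_fov'])/2)
    im['K']=np.array([[f,0,im['cx']],[0,f,im['cy']],[0,0,1.]])
    return im
def proj(im,P):
    p,_=cv2.projectPoints(np.array(P,float).reshape(-1,1,3),np.array(im['rvec'],float),np.array(im['tvec'],float),im['K'],np.array(im['D'],float)); return p.reshape(-1,2)
def onplane(im,uv,z):
    n=cv2.undistortPoints(np.array(uv,float).reshape(-1,1,2),im['K'],np.array(im['D'],float)).reshape(-1,2)
    R=cv2.Rodrigues(np.array(im['rvec'],float))[0];t=np.array(im['tvec'],float).ravel()
    c=-R.T@t; d=np.c_[n,np.ones(len(n))]@R
    return c+d*((z-c[2])/d[:,2])[:,None]
def st():
    o=readout.get_obs(); print({k:np.round(o[k],3).tolist() for k in ['t','ee_pos','orientation','ft_force','moment','width','qpos']})
    return o
E
python3 - <<'E'
from h import *
st()
for c in ['scene','side','wrist']:
    im=snap(c,c+'0.png')
    R=cv2.Rodrigues(np.array(im['rvec'],float))[0]
    print(c,-R.T@np.array(im['tvec']).ravel(),R[2],im['vertical_fov'])
    for l in ['tray','dark_ham','pale_ham','dark_ham_mid','pale_ham_mid','knuckle_mid','ham_end_mid','cheese_wedge','salami_mid','twine_spool_mid']:
        for r in models.place_of(c,l)[:3]:
            print(l,round(r['conf'],2),np.round(r['position']).tolist(),np.round(proj(im,r['position'])).tolist())
print(readout.get_obs()['t'])
E
```

```text
{'t': 0.0, 'ee_pos': [263.173, -566.593, 403.916], 'orientation': [1.981, 0.439, -1.982], 'ft_force': [0.225, 0.283, 0.471], 'moment': [0.009, 0.022, 0.01], 'width': 88.205, 'qpos': [-1.155, 0.424, 1.631, -0.0, 1.089, -0.019]}
scene [1094.25026925 -230.30320098 1044.04427618] [-0.49222888  0.26070369 -0.83050847] 48.13206243608804
tray 0.97 [583.0, 170.0, -4.0] [[377.0, 270.0]]
tray 0.25 [303.0, 320.0, 38.0] [[372.0, 155.0]]
dark_ham 0.84 [564.0, 271.0, 4.0] [[410.0, 245.0]]
pale_ham 0.84 [478.0, 486.0, -2.0] [[462.0, 189.0]]
pale_ham 0.61 [587.0, 119.0, 7.0] [[359.0, 278.0]]
dark_ham_mid 0.57 [568.0, 273.0, 42.0] [[414.0, 236.0]]
dark_ham_mid 0.16 [584.0, 119.0, 40.0] [[359.0, 269.0]]
pale_ham_mid 0.84 [581.0, 118.0, 40.0] [[358.0, 268.0]]
pale_ham_mid 0.81 [475.0, 485.0, 37.0] [[464.0, 178.0]]
knuckle_mid 0.89 [440.0, -269.0, 30.0] [[170.0, 293.0]]
ham_end_mid 0.85 [579.0, -122.0, 32.0] [[258.0, 315.0]]
ham_end_mid 0.83 [591.0, -242.0, 34.0] [[206.0, 344.0]]
cheese_wedge 0.86 [743.0, -169.0, -1.0] [[272.0, 398.0]]
salami_mid 0.81 [375.0, 38.0, 21.0] [[285.0, 220.0]]
twine_spool_mid
[... 318 characters left out ...]
0, 267.0, 0.0] [[297.0, 314.0]]
dark_ham_mid 0.62 [568.0, 269.0, 42.0] [[294.0, 297.0]]
pale_ham_mid 0.85 [479.0, 486.0, 39.0] [[316.0, 390.0]]
pale_ham_mid 0.84 [580.0, 120.0, 39.0] [[305.0, 259.0]]
knuckle_mid 0.9 [448.0, -268.0, 34.0] [[378.0, 196.0]]
ham_end_mid 0.76 [580.0, -128.0, 31.0] [[326.0, 214.0]]
ham_end_mid 0.56 [590.0, -241.0, 32.0] [[329.0, 197.0]]
ham_end_mid 0.46 [746.0, -171.0, 0.0] [[273.0, 214.0]]
cheese_wedge 0.61 [747.0, -172.0, 4.0] [[273.0, 212.0]]
salami_mid 0.89 [377.0, 44.0, 26.0] [[397.0, 254.0]]
twine_spool_mid 0.86 [305.0, 320.0, 40.0] [[431.0, 330.0]]
wrist [ 338.86808648 -531.18605549  383.46269496] [-0.27521465 -0.12799825 -0.95282388] 69.91584015568586
1.65
```

View pics/scene0.png

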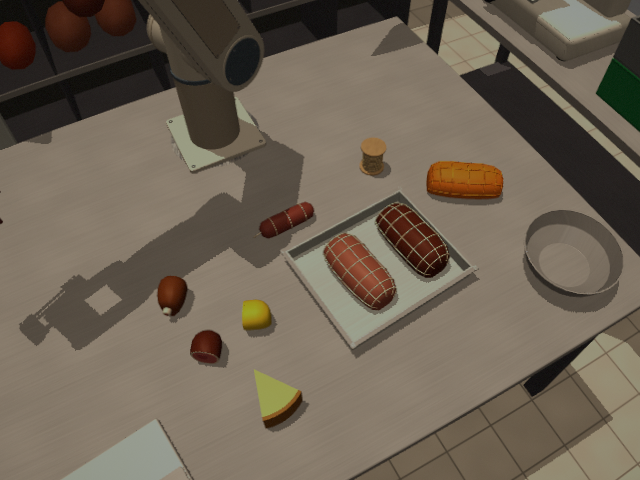

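View pics/side0.png

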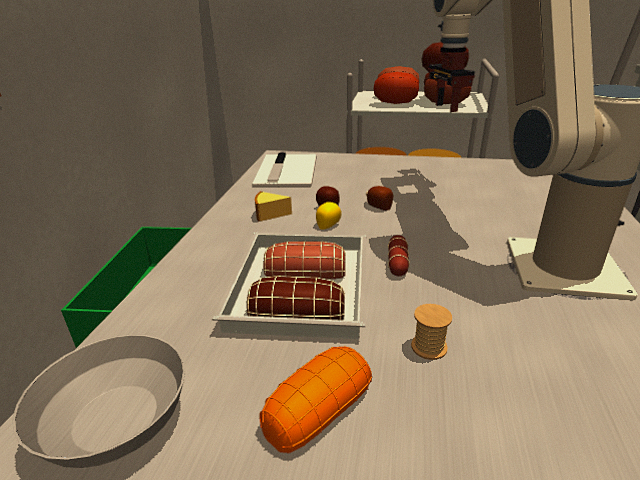

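```bash
python3 - <<'E'
import cv2
a=cv2.imread('pics/scene0.png')[250:390,120:320]
cv2.imwrite('pics/crop0.png',cv2.resize(a,None,fx=4,fy=4,interpolation=cv2.INTER_CUBIC))
a=cv2.imread('pics/scene0.png')[170:330,280:490]
cv2.imwrite('pics/crop1.png',cv2.resize(a,None,fx=3.7,fy=3.7,interpolation=cv2.INTER_CUBIC))
E
```

```text
(no output)
```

View pics/crop0.png

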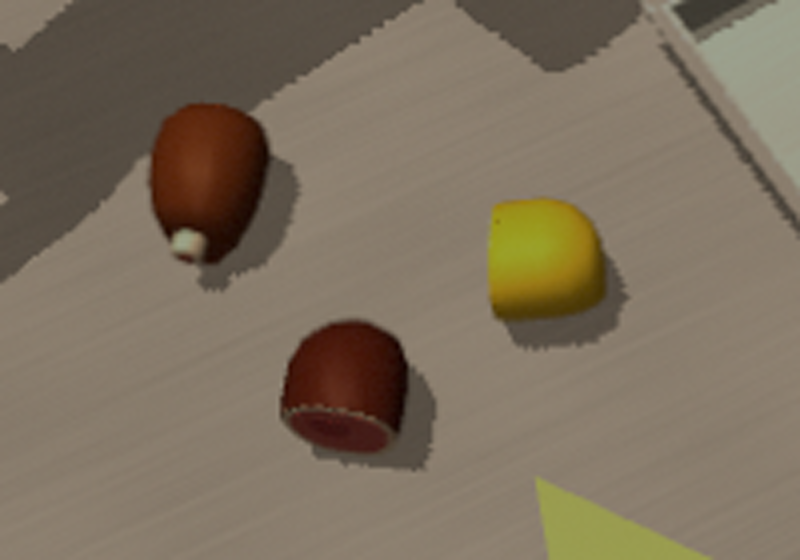

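View pics/crop1.png

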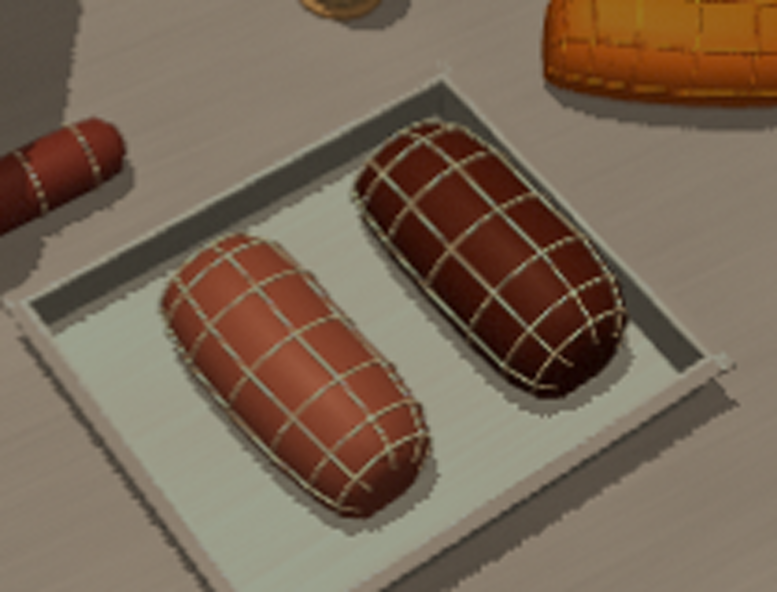

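```bash
cat > fit.py <<'E'
from h import *
from scipy.optimize import minimize
def loaf(L,W,H,zw=35,base_frac=0.45,n=3.0):
    P=[]
    for s in np.sin(np.linspace(-1,1,25)*np.pi/2):
        r=max(0,1-abs(s)**n)**(1/n)
        for a in np.linspace(0,2*np.pi,28):
            y=W/2*r*np.cos(a); z=zw+(np.sin(a)*(H-zw) if np.sin(a)>0 else np.sin(a)*zw*1.15)*r
            P.append((L/2*s,y,max(z,0)))
    return np.array(P)
def piece(L,W,H,zw,endflat=False,bone=False):
    P=[]
    for s in np.linspace(-1,1,21):
        if endflat: r=(max(0,1-max(0,(s+0.2)/1.2)**2.5))**(1/2.5)
        else: r=max(0,1-abs(s)**2.5)**(1/2.5)*(1-0.2*s)/1.05
        for a in np.linspace(0,2*np.pi,28):
            y=W/2*r*np.cos(a); z=zw+(np.sin(a)*(H-zw) if np.sin(a)>0 else np.sin(a)*zw)*r
            P.append((L/2*s,y,z))
    return np.array(P)
def mask(im,lo,near,rad,huer=None):
    c=im['color'].astype(float); hsv=cv2.cvtColor(im['color'],cv2.COLOR_RGB2HSV)
    m=((hsv[...,1]>lo)&((hsv[...,0]<14)|(hsv[...,0]>165))).astype(np.uint8)
    m=cv2.morphologyEx(m,cv2.MORPH_CLOSE,np.ones((5,5),np.uint8))
    n,lab,stt,cen=cv2.connectedComponentsWithStats(m)
    best=min([i for i in range(1,n) if stt[i,4]>60],key=lambda i:np.hypot(*(cen[i]-near)))
    return (lab==best).astype(np.uint8), stt[best], cen[best]
def place(P,x,y,z,yaw):
    c,s=np.cos(yaw),np.sin(yaw)
    return np.c_[x+c*P[:,0]-s*P[:,1], y+s*P[:,0]+c*P[:,1], z+P[:,2]]
def hullmask(im,P):
    p=proj(im,P); m=np.zeros((480*2,640*2),np.uint8)
    h=cv2.convexHull((p*2).astype(np.float32)).reshape(-1,2)
    cv2.fillConvexPoly(m,np.round(h*8).astype(np.int32),1,shift=3)
    return m
def fitobj(ims,masks,P,z,x0):
    M=[cv2.resize(m,None,fx=2,fy=2,interpolation=cv2.INTER_NEAREST) for m in masks]
    def cost(v):
        c=0
        for im,m in zip(ims,M):
            h=hullmask(im,place(P,v[0],v[1],z,v[2]/50)); c+=1-(h&m).sum()/max(1,(h|m).sum())
        return c
    best=None
    for dy in (0,-.3,.3):
        v=np.array([x0[0],x0[1],(x0[2]+dy)*50])
        r=minimize(cost,v,method='Nelder-Mead',options=dict(initial_simplex=[v,v+[8,0,0],v+[0,8,0],v+[0,0,8]],xatol=.1,fatol=1e-4))
        if best is None or r.fun<best.fun: best=r
    return best.x[0],best.x[1],best.x[2]/50,best.fun/len(ims)
def overlay(im,Ps,fn,box,sc):
    a=im['color'][:,:,::-1].copy(); x0,y0,x1,y1=box
    a=cv2.resize(a[y0:y1,x0:x1],None,fx=sc,fy=sc,interpolation=cv2.INTER_CUBIC)
    for P in Ps:
        h=cv2.convexHull(proj(im,P).astype(np.float32)).reshape(-1,2)
        cv2.polylines(a,[np.round((h+.5-[x0,y0])*sc).astype(np.int32)],True,(0,255,0),1)
    cv2.imwrite('pics/'+fn,a)
DH=loaf(190,98,77);PH=loaf(184,94,74);KN=piece(72,62,64,37);HE=piece(55,61,63,36.5,True)
E
python3 - <<'E'
from fit import *
a=snap('scene');b=snap('side')
T=np.array([[132.5,162.5,40],[-132.5,162.5,40],[-132.5,-162.5,40],[132.5,-162.5,40]])
import pickle; pickle.dump((a,b),open('im0.pkl','wb'))
for n,P,z,x0 in [('dark',DH,4,(567,270,0)),('pale',PH,4,(584,119,0)),('knuckle',KN,0,(444,-268,0)),('hamend',HE,0,(591,-242,-1))]:
    ms=[];ims=[a,b]
    for im in ims:
        m,s,c=mask(im,90,proj(im,[x0[0],x0[1],40])[0],0); ms.append(m); print(n,s,c)
    print(n,np.round(fitobj(ims,ms,P,z,x0),3), 'scene only',np.round(fitobj(ims[:1],ms[:1],P,z,x0),3))
E
```

```text
dark [ 376  203   73   75 3041] [413.32456429 239.95297599]
dark [ 247  241   98   79 6449] [299.81997209 281.24825554]
dark [5.69842e+02 2.66503e+02 1.21000e-01 2.72000e-01] scene only [5.72987e+02 2.67939e+02 1.08000e-01 6.60000e-02]
pale [ 324  233   72   77 3024] [360.05125661 271.29199735]
pale [ 247  241   98   79 6449] [299.81997209 281.24825554]
pale [5.84742e+02 1.19748e+02 1.54000e-01 3.44000e-01] scene only [5.88021e+02 1.19126e+02 1.29000e-01 8.40000e-02]
knuckle [157 275  30  41 908] [171.49889868 293.66519824]
knuckle [367 186  27  25 525] [380.02285714 197.1047619 ]
knuckle [ 4.46904e+02 -2.65324e+02 -3.59000e-01  1.53000e-01] scene only [ 4.47004e+02 -2.66402e+02 -4.48000e-01  1.36000e-01]
hamend [190 330  32  34 848] [206.20636792 346.54245283]
hamend [316 186  24  20 355] [327.27042254 195.01408451]
hamend [ 6.01927e+02 -2.46547e+02 -5.16000e-01  1.71000e-01] scene only [ 6.01947e+02 -2.46497e+02 -4.80000e-01  9.20000e-02]
```

View pics/wrist0.png

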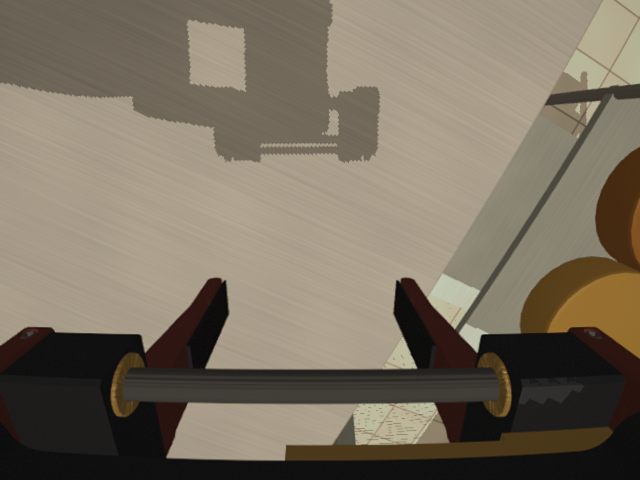

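```bash
python3 - <<'E'
from fit import *
import pickle
a,b=pickle.load(open('im0.pkl','rb'))
from scipy.optimize import least_squares
# tray top corners fit in scene
gray=cv2.cvtColor(a['color'],cv2.COLOR_RGB2GRAY)
T=np.array([[132.5,162.5,40],[-132.5,162.5,40],[-132.5,-162.5,40],[132.5,-162.5,40]])
print('net corners for yaw0..',[ (y,np.round(proj(a,place(T,583,170,0,y))).tolist()) for y in (0,.1,.2)])
m,_,_=mask(a,90,[206,346],0); m2,_,_=mask(b,90,[327,195],0)
print(fitobj([a,b],[m,m2],HE,0,(595,-243,2.6)),fitobj([a],[m],HE,0,(595,-243,2.6)))
o=cv2.imread('pics/scene0.png')[180:355,270:490]; cv2.imwrite('pics/tray.png',cv2.resize(o,None,fx=3.4,fy=3.4,interpolation=cv2.INTER_CUBIC))
E
```

```text
net corners for yaw0.. [(0, [[473.0, 275.0], [408.0, 192.0], [287.0, 244.0], [343.0, 340.0]]), (0.1, [[473.0, 267.0], [400.0, 190.0], [285.0, 252.0], [353.0, 343.0]]), (0.2, [[472.0, 259.0], [391.0, 188.0], [284.0, 260.0], [363.0, 346.0]])]
(np.float64(591.2231873775644), np.float64(-240.83301562645232), np.float64(2.5706927598361444), np.float64(0.1577157831024638)) (np.float64(592.6163668566659), np.float64(-240.87423415345677), np.float64(2.5484142248404176), np.float64(0.05998333796167732))
```

View pics/tray.png

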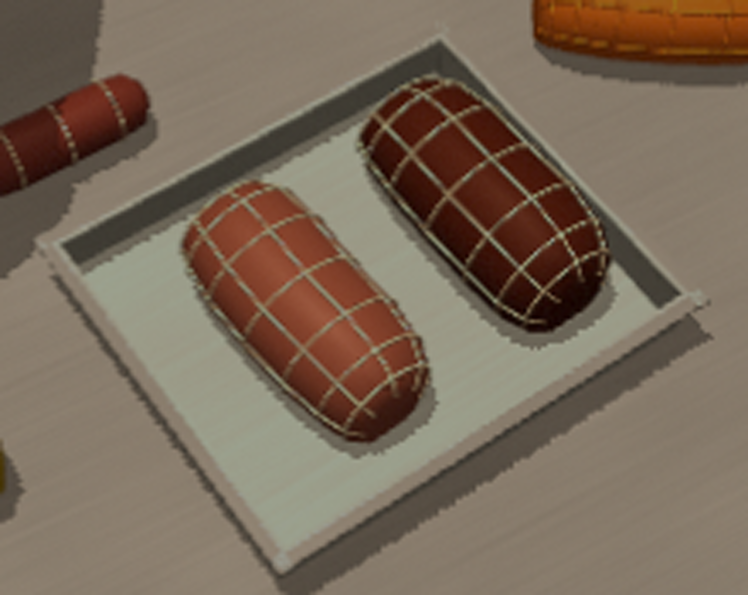

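```bash
python3 - <<'E'
from fit import *
import pickle
from scipy.optimize import least_squares
a,b=pickle.load(open('im0.pkl','rb'))
T=np.array([[132.5,162.5,40],[-132.5,162.5,40],[-132.5,-162.5,40],[132.5,-162.5,40]])
px=np.array([[475.9,268.2],[400.3,191.2],[283.2,253.5],[352.9,347]])
r=least_squares(lambda v:(proj(a,place(T,v[0],v[1],0,v[2]))-px).ravel(),[583,170,.1],x_scale=[10,10,.1]); print(r.x,r.fun.round(1))
o=st(); R=cv2.Rodrigues(np.array(o['orientation'],float))[0]; print(R.round(3)); print('jaw yaw',np.arctan2(R[1,1],R[0,1]))
d=[];
hsv=cv2.cvtColor(b['color'],cv2.COLOR_RGB2HSV)
overlay(a,[place(DH,573,268,4,.108),place(PH,588,119,4,.129),place(HE,592,-241,0,2.55),place(T,*r.x[:2],0,r.x[2])],'ov0.png',(180,180,490,380),2.5)
overlay(b,[place(DH,573,268,4,.108),place(PH,588,119,4,.129),place(T,*r.x[:2],0,r.x[2])],'ov1.png',(200,180,400,340),3.5)
E
```

```text
[5.88214402e+02 1.67942401e+02 1.00657110e-01] [-2.2  1.  -0.4  0.4  1.8  0.5  0.6 -1.1]
{'t': 1.75, 'ee_pos': [263.284, -566.841, 404.671], 'orientation': [1.981, 0.438, -1.981], 'ft_force': [0.305, 0.255, -0.153], 'moment': [0.013, -0.035, -0.009], 'width': 88.006, 'qpos': [-1.155, 0.423, 1.63, -0.0, 1.089, -0.019]}
[[-0.     0.421 -0.907]
 [-0.    -0.907 -0.421]
 [-1.     0.     0.   ]]
jaw yaw -1.136045423165398
```

View pics/ov0.png

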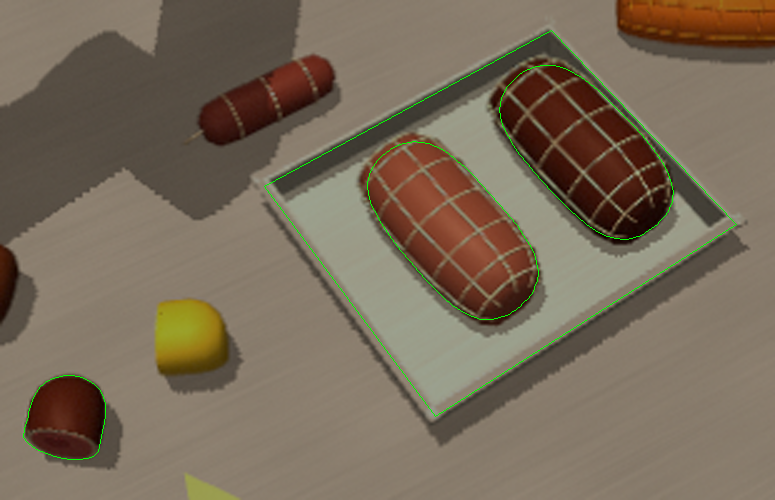

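View pics/ov1.png

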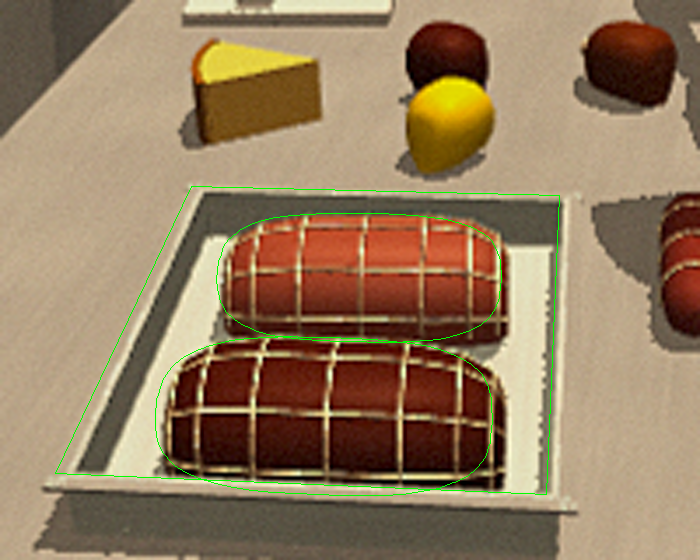

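>>> {"api": "apply_moves", "payload": {
  "commands": [
    [[0.027,0.051,0,0.104],[0.055,0.103,0,0.208],[0.082,0.154,0,0.312],[0.109,0.205,0,0.415],[0.137,0.257,0,0.519],[0.164,0.308,0,0.623],[0.191,0.359,0,0.727],[0.219,0.411,0,0.831]]
  ]
}}

```text
t: 2.75
ee_pos: [483.0, -154.1, 405.0]
orientation: [1.428, 1.05, -1.427]
ft_force: [0.5, 0.1, 0.6]
width: 87.8
```

>>> {"api": "apply_moves", "payload": {
  "commands": [
    [[0.027,0.051,0,0.104],[0.055,0.103,0,0.208],[0.082,0.154,-0.02,0.312],[0.109,0.205,-0.07,0.415],[0.109,0.205,-0.12,0.415],[0.109,0.205,-0.12,0.415]]
  ]
}}

```text
t: 3.5
ee_pos: [589.6, 50.0, 280.5]
orientation: [1.122, 1.267, -1.133]
ft_force: [-0.2, 0.1, 0.4]
width: 88.2
```

```bash
python3 - <<'E'
from fit import *
st()
w=snap('wrist','w1.png'); s=snap('scene','s1.png')
T=np.array([[132.5,162.5,40],[-132.5,162.5,40],[-132.5,-162.5,40],[132.5,-162.5,40]])
overlay(w,[place(DH,567,270,4,.11),place(PH,583,119,4,.11),place(T,583,170,0,.105)],'ov2.png',(0,0,640,480),1)
E
```

```text
{'t': 3.5, 'ee_pos': [589.565, 49.968, 280.467], 'orientation': [1.122, 1.267, -1.133], 'ft_force': [-0.17, 0.071, 0.36], 'moment': [-0.047, 0.001, -0.031], 'width': 88.197, 'qpos': [0.064, 0.542, 1.778, -0.0, 0.832, -0.047]}
```

View pics/ov2.png

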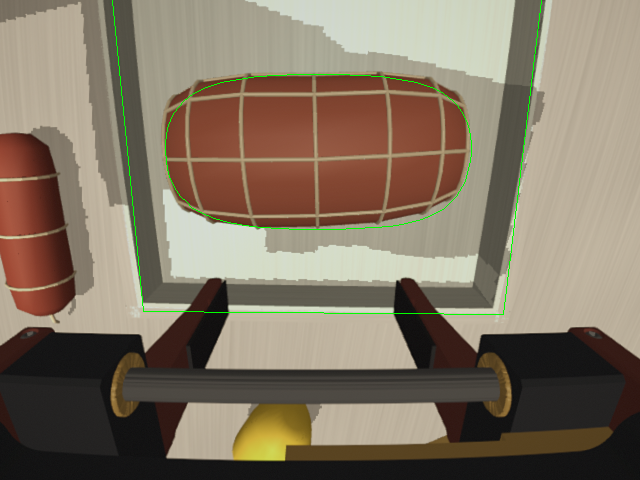

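View pics/s1.png

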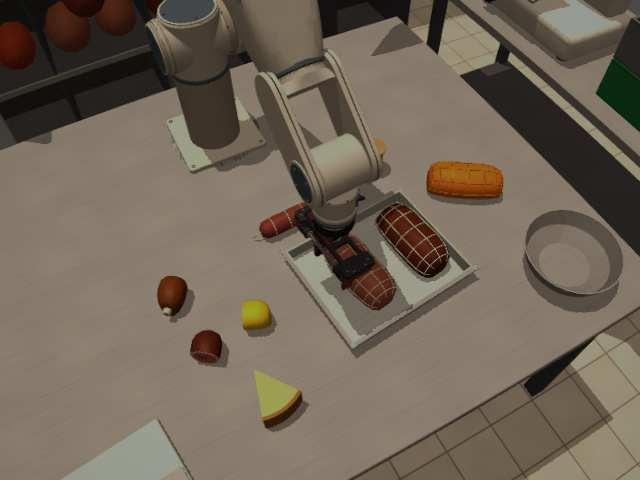

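>>> {"api": "apply_moves", "payload": {
  "commands": [
    [[0,0,-0.03,0],[0,0,-0.06,0],[0,0,-0.079,0],[0,0,-0.079,0],[-0.001,0.007,-0.079,0]]
  ]
}}

```text
t: 4.22
ee_pos: [591.0, 55.9, 207.3]
orientation: [1.13, 1.257, -1.127]
ft_force: [0.6, 0.7, -0.3]
width: 87.7
```

>>> {"api": "apply_moves", "payload": {
  "commands": [
    [[-0.001,0.006,0,0],[-0.001,0.012,0,0],[-0.002,0.018,0,0],[-0.003,0.024,0,0],[-0.003,0.03,0,0],[-0.004,0.036,0,0],[-0.005,0.042,0,0],[-0.005,0.042,0,0]]
  ]
}}

```text
t: 5.22
ee_pos: [585.6, 98.6, 206.4]
orientation: [1.128, 1.258, -1.126]
ft_force: [1.0, -2.3, 0.9]
width: 88.1
```

```bash
python3 - <<'E'
from fit import *
st()
w=snap('wrist','w2.png'); s=snap('side','s2.png')
E
```

```text
{'t': 5.225, 'ee_pos': [585.613, 98.609, 206.422], 'orientation': [1.128, 1.258, -1.126], 'ft_force': [1.009, -2.252, 0.908], 'moment': [-0.349, -0.18, -0.002], 'width': 88.088, 'qpos': [0.147, 0.659, 1.793, -0.0, 0.688, 0.036]}
```

View pics/w2.png

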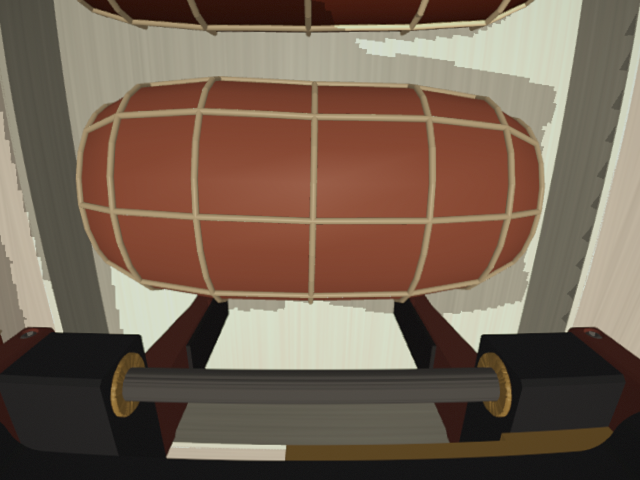

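View pics/s2.png

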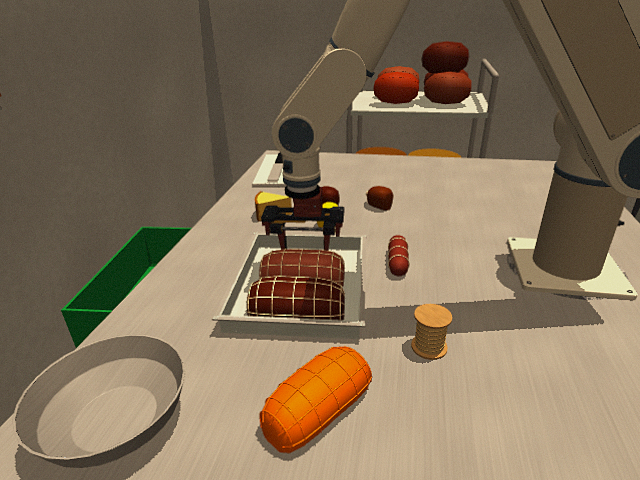

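>>> {"api": "apply_moves", "payload": {
  "commands": [
    [[0,0.005,0,0],[-0.001,0.01,0,0],[-0.001,0.014,0,0],[-0.002,0.017,0,0],[-0.002,0.018,0,0]]
  ]
}}

```text
t: 5.95
ee_pos: [583.6, 115.7, 206.1]
orientation: [1.127, 1.258, -1.127]
ft_force: [1.5, -6.8, 3.3]
width: 88.0
```

>>> {"api": "apply_moves", "payload": {
  "commands": [
    [[0,0.002,0,0],[0,0.004,0,0]]
  ]
}}

```text
t: 6.2
ee_pos: [583.5, 119.4, 206.1]
orientation: [1.127, 1.258, -1.128]
ft_force: [0.6, -12.0, 5.4]
width: 87.9
```

```bash
python3 - <<'E'
from fit import *
st()
w=snap('wrist','w3.png'); s=snap('scene','s3.png')
a=cv2.imread('pics/s3.png')[180:330,290:470]
b=cv2.imread('pics/w3.png')[:300]
cv2.imwrite('pics/c3.png',np.vstack([cv2.resize(b,(640,300)),cv2.resize(a,(360,300),interpolation=cv2.INTER_CUBIC) if 0 else cv2.copyMakeBorder(cv2.resize(a,(360,300),interpolation=cv2.INTER_CUBIC),0,0,0,280,0)]))
E
```

```text
{'t': 6.2, 'ee_pos': [583.487, 119.404, 206.073], 'orientation': [1.127, 1.258, -1.128], 'ft_force': [0.562, -12.042, 5.356], 'moment': [-2.077, -0.308, 0.094], 'width': 87.928, 'qpos': [0.182, 0.662, 1.789, -0.002, 0.691, 0.073]}
```

View pics/c3.png

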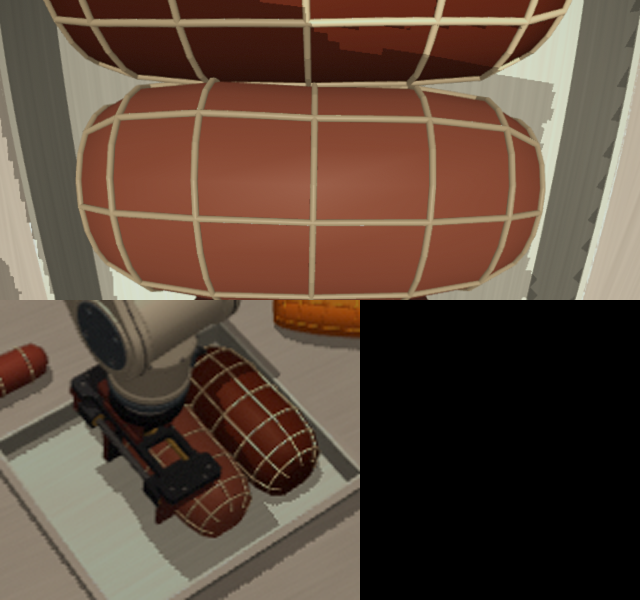

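>>> {"api": "apply_moves", "payload": {
  "commands": [
    [[0,0.002,0,0],[0,0.003,0,0],[0,0.003,0,0]]
  ]
}}

```text
t: 6.68
ee_pos: [583.4, 121.8, 206.0]
orientation: [1.125, 1.258, -1.128]
ft_force: [0.5, -11.8, 5.6]
width: 87.6
```

>>> {"api": "apply_moves", "payload": {
  "commands": [
    [[0,-0.002,0,0],[0,-0.006,0,0],[0.002,-0.015,0,0],[0.003,-0.025,0,0],[0.003,-0.025,0.04,0],[0.003,-0.025,0.09,0],[0.003,-0.025,0.15,0]]
  ]
}}

```text
t: 7.55
ee_pos: [585.9, 97.5, 356.3]
orientation: [1.127, 1.261, -1.13]
ft_force: [0.9, 0.7, 0.0]
width: 87.6
```

```bash
python3 - <<'E'
from fit import *
st()
w=snap('wrist','w4.png')
for l in ['dark_ham_mid','pale_ham_mid']:
  for r in models.place_of('wrist',l)[:2]: print(l,r['conf'],np.round(r['position'],1))
s=snap('scene','s4.png')
for l in ['dark_ham_mid','pale_ham_mid']:
  for r in models.place_of('scene',l)[:2]: print(l,r['conf'],np.round(r['position'],1))
s=snap('side','d4.png')
for l in ['dark_ham_mid','pale_ham_mid']:
  for r in models.place_of('side',l)[:2]: print(l,r['conf'],np.round(r['position'],1))
E
```

```text
{'t': 7.55, 'ee_pos': [585.912, 97.546, 356.278], 'orientation': [1.127, 1.261, -1.13], 'ft_force': [0.893, 0.701, 0.016], 'moment': [-0.046, -0.098, -0.044], 'width': 87.606, 'qpos': [0.145, 0.437, 1.736, 0.0, 0.971, 0.035]}
dark_ham_mid 0.95 [569.5 271.8  45.9]
pale_ham_mid 0.97 [578.3 178.5  42.2]
dark_ham_mid 0.81 [563.8 273.1  40.3]
dark_ham_mid 0.51 [ 591.8 -240.8   29.7]
pale_ham_mid 0.93 [579.  174.3  38.8]
pale_ham_mid 0.78 [478.3 485.4  38.2]
dark_ham_mid 0.79 [562.5 271.8  41.5]
dark_ham_mid 0.59 [ 445.8 -267.7   31. ]
pale_ham_mid 0.82 [481.8 483.8  39.3]
pale_ham_mid 0.76 [572.8 175.1  42.5]
```

View pics/w4.png

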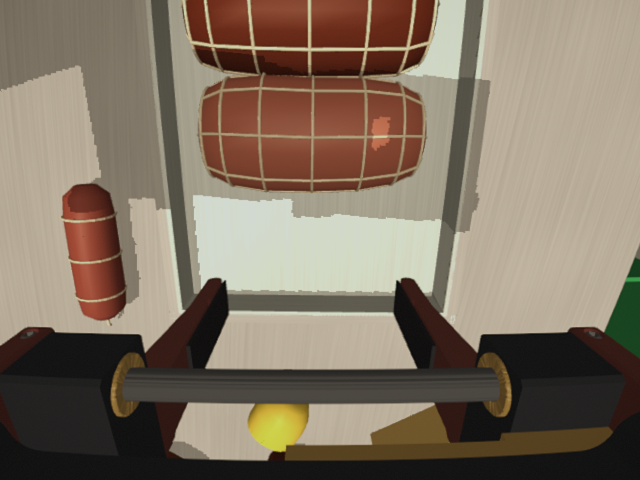

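>>> {"api": "apply_moves", "payload": {
  "commands": [
    [[-0.004,-0.055,0,0.12],[-0.008,-0.11,0,0.25],[-0.013,-0.17,0,0.38],[-0.018,-0.23,0,0.51],[-0.022,-0.29,0,0.64],[-0.026,-0.35,0,0.77],[-0.03,-0.4,0,0.89],[-0.031,-0.436,0,0.89]]
  ]
}}

```text
t: 9.0
ee_pos: [554.5, -340.1, 354.2]
orientation: [0.448, 1.526, -0.447]
ft_force: [0.7, 0.3, 0.4]
width: 87.9
```

>>> {"api": "apply_moves", "payload": {
  "commands": [
    [[0,0,0,0]]
  ]
}}

```text
t: 9.12
ee_pos: [554.7, -340.1, 354.2]
orientation: [0.45, 1.525, -0.45]
ft_force: [-1.0, -0.0, 0.3]
width: 88.1
```

```bash
python3 - <<'E'
from fit import *
st()
w=snap('wrist','w5.png')
for l in ['knuckle_mid','ham_end_mid']:
  for r in models.place_of('wrist',l)[:2]: print(l,r['conf'],np.round(r['position'],1),proj(w,r['position']))
import pickle; pickle.dump(w,open('w5.pkl','wb'))
E
```

```text
{'t': 9.125, 'ee_pos': [554.68, -340.096, 354.216], 'orientation': [0.45, 1.525, -0.45], 'ft_force': [-1.034, -0.026, 0.328], 'moment': [-0.019, -0.101, -0.039], 'width': 88.059, 'qpos': [-0.568, 0.517, 1.605, -0.0, 1.021, -1.565]}
knuckle_mid 0.91 [ 442.6 -268.3   29.2] [[310.08294428  68.49100037]]
ham_end_mid 0.69 [ 577.  -117.1   29.5] [[542.64452852 111.78502384]]
ham_end_mid 0.61 [ 588.1 -244.4   29.6] [[420.01429088 200.68670356]]
```

View pics/w5.png

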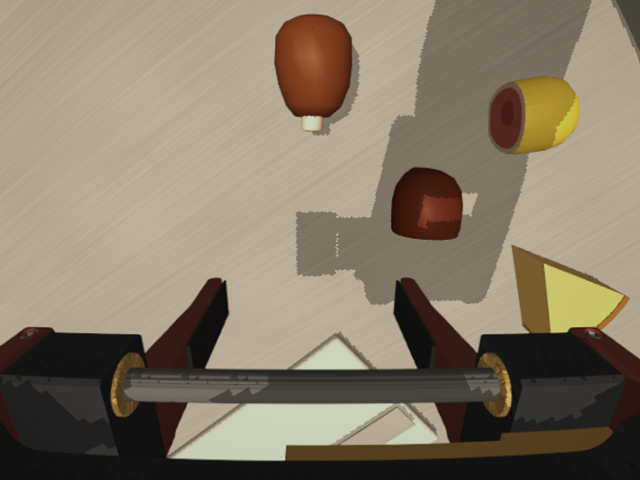

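```bash
python3 - <<'E'
from fit import *
import pickle
w=pickle.load(open('w5.pkl','rb'))
p=onplane(w,[[313,15],[311.5,129],[275,66],[352,66]],34); print(p.round(1)); d=p[1]-p[0]; print('kn yaw',np.arctan2(d[1],d[0]),np.hypot(*d[:2]), 'width',np.hypot(*(p[3]-p[2])[:2]))
q=onplane(w,[[427,168],[426,240],[391,213],[463,213],[391.5,234],[461,238.5]],34); print(q.round(1))
d=q[1]-q[0]; print(np.arctan2(d[1],d[0])); e=q[5]-q[4]; print('cut edge yaw',np.arctan2(e[1],e[0]))
# fits
hsv=cv2.cvtColor(w['color'],cv2.COLOR_RGB2HSV)
for n,P,uv,x0 in [('hamend',HE,(427,204),(590,-243,2.57)),('kn',KN,(312,65),(443,-268,-.57))]:
    m,s,c=mask(w,90,np.array(uv),0); print(n,s,c, np.round(fitobj([w],[m],P,0,x0),3))
E
```

```text
[[ 411.8 -245.7   34. ]
 [ 483.2 -293.2   34. ]
 [ 426.4 -291.2   34. ]
 [ 459.8 -239.5   34. ]]
kn yaw -0.5876331575209686 85.74867314411492 width 61.5674177245468
[[ 564.3 -226.5   34. ]
 [ 622.4 -257.5   34. ]
 [ 582.4 -272.4   34. ]
 [ 617.9 -217.2   34. ]
 [ 599.9 -281.6   34. ]
 [ 638.9 -229.2   34. ]]
-0.48969795073655764
cut edge yaw 0.9300738538598056
hamend [ 391  167   72   74 4470] [426.57337808 205.4803132 ] [ 5.89457e+02 -2.40230e+02  2.55300e+00  4.30000e-02]
kn [ 274   14   78  104 6709] [313.14264421  64.        ] [ 4.44749e+02 -2.66745e+02 -5.60000e-01  6.60000e-02]
```

>>> {"api": "apply_moves", "payload": {
  "commands": [
    [[-0.045,0.03,0,-0.01],[-0.09,0.06,0,-0.01],[-0.109,0.071,-0.02,-0.01],[-0.109,0.071,-0.06,-0.01],[-0.109,0.071,-0.1,-0.01],[-0.109,0.071,-0.135,-0.01],[-0.109,0.071,-0.146,-0.01],[-0.109,0.071,-0.146,-0.01]]
  ]
}}

```text
t: 10.28
ee_pos: [446.4, -266.1, 209.6]
orientation: [0.455, 1.524, -0.454]
ft_force: [-0.4, 0.4, 0.3]
width: 87.8
```

```bash
python3 - <<'E'
from fit import *
st(); w=snap('wrist','w6.png')
E
```

```text
{'t': 10.275, 'ee_pos': [446.403, -266.104, 209.551], 'orientation': [0.455, 1.524, -0.454], 'ft_force': [-0.397, 0.388, 0.297], 'moment': [-0.005, -0.189, 0.027], 'width': 87.77, 'qpos': [-0.56, 0.585, 1.959, 0.0, 0.598, -1.552]}
```

View pics/w6.png

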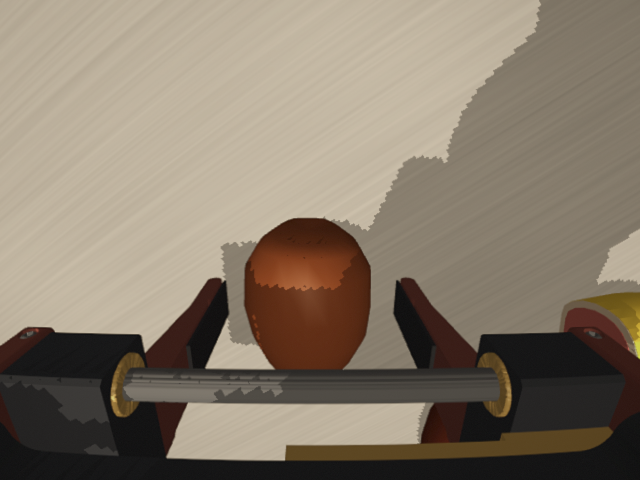

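>>> {"api": "apply_moves", "payload": {
  "commands": [
    [[0,0,0,0],[0,0,0,0],[0,0,0,0],[0,0,0,0],[0,0,0,0]]
  ],
  "gripper": 0.03
}}

```text
t: 10.95
ee_pos: [446.4, -267.1, 210.3]
orientation: [0.455, 1.522, -0.455]
ft_force: [-0.6, 0.0, 5.5]
width: 60.0
```

>>> {"api": "apply_moves", "payload": {
  "commands": [
    [[0,0,0.005,0],[0,0,0.015,0],[0,0,0.035,0],[0,0,0.07,0],[0,0,0.11,0],[0,0,0.15,0],[0,0,0.15,0]]
  ]
}}

```text
t: 11.82
ee_pos: [447.0, -267.2, 362.8]
orientation: [0.453, 1.516, -0.456]
ft_force: [0.8, 0.6, -4.7]
width: 60.1
```

```bash
python3 - <<'E'
from fit import *
st(); w=snap('wrist','w7.png'); s=snap('side','d7.png'); s=snap('scene','s7.png')
a=cv2.imread('pics/s7.png')[180:340,80:280];a=cv2.resize(a,None,fx=2,fy=2); b=cv2.imread('pics/d7.png')[100:260,300:500];b=cv2.resize(b,None,fx=2,fy=2)
cv2.imwrite('pics/c7.png',np.hstack([a,b]))
E
```

```text
{'t': 11.825, 'ee_pos': [446.956, -267.198, 362.822], 'orientation': [0.453, 1.516, -0.456], 'ft_force': [0.831, 0.619, -4.673], 'moment': [0.029, -0.078, 0.018], 'width': 60.101, 'qpos': [-0.562, 0.327, 1.894, 0.0, 0.914, -1.552]}
```

View pics/w7.png

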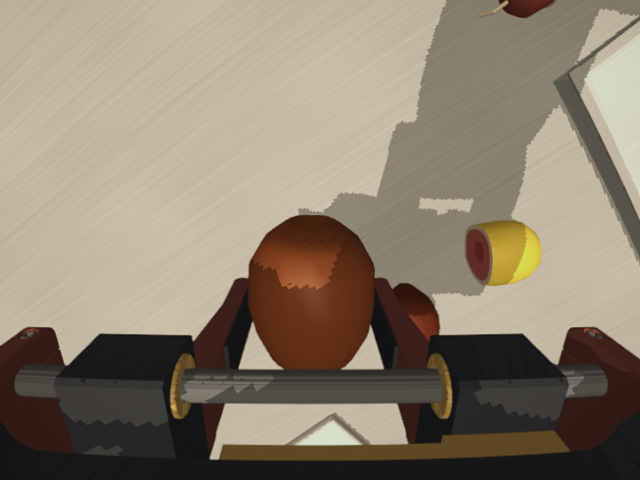

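View pics/c7.png

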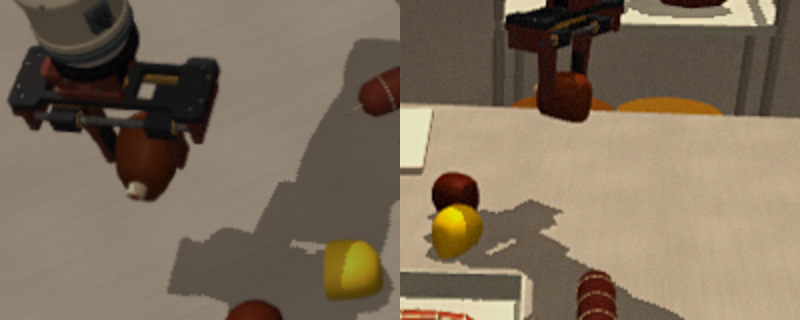

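>>> {"api": "apply_moves", "payload": {
  "commands": [
    [[0.01,0.03,0,0.04],[0.026,0.08,0,0.11],[0.043,0.133,0,0.18],[0.06,0.186,0,0.25],[0.077,0.239,0,0.33],[0.094,0.292,0,0.41],[0.111,0.345,0,0.49],[0.128,0.398,0,0.56]]
  ]
}}

```text
t: 12.98
ee_pos: [574.0, 132.9, 357.4]
orientation: [0.014, 1.574, -0.015]
ft_force: [0.4, 0.0, -2.9]
width: 60.3
```

>>> {"api": "apply_moves", "payload": {
  "commands": [
    [[0.012,0.038,0,0.06],[0.022,0.07,0,0.1],[0.03,0.09,-0.01,0.12],[0.032,0.098,-0.03,0.134],[0.032,0.098,-0.05,0.134],[0.032,0.098,-0.05,0.134]]
  ]
}}

```text
t: 13.72
ee_pos: [605.1, 227.8, 306.4]
orientation: [-0.09, 1.575, 0.087]
ft_force: [-0.1, -0.3, -2.8]
width: 60.4
```

```bash
python3 - <<'E'
from fit import *
o=st(); R=cv2.Rodrigues(np.array(o['orientation'],float))[0]; print('jaw',np.arctan2(R[1,1],R[0,1]))
w=snap('wrist'); s=snap('scene','s8.png'); d=snap('side','d8.png')
u=np.array([.994,.11]);C=np.array([571.9,225.2])
a=w['color'][:,:,::-1].copy()
for z,c in [(45,(0,255,0)),(78,(255,0,0))]:
    L=[[*(C+u*t),z] for t in (-90,0,90)]
    p=proj(w,L); cv2.polylines(a,[p.astype(np.int32)],False,c,1)
cv2.imwrite('pics/w8.png',a)
overlay(s,[place(PH,577,178.5,4,.11),place(DH,566.6,274,4,.11)],'ov8.png',(270,150,490,350),3)
overlay(d,[place(PH,577,178.5,4,.11),place(DH,566.6,274,4,.11)],'ov8d.png',(200,180,400,340),3.5)
E
```

```text
{'t': 13.725, 'ee_pos': [605.056, 227.799, 306.418], 'orientation': [-0.09, 1.575, 0.087], 'ft_force': [-0.134, -0.275, -2.768], 'moment': [0.044, -0.084, -0.006], 'width': 60.409, 'qpos': [0.342, 0.572, 1.639, -0.0, 0.937, -1.341]}
jaw 1.6828319298221412
```

View pics/w8.png

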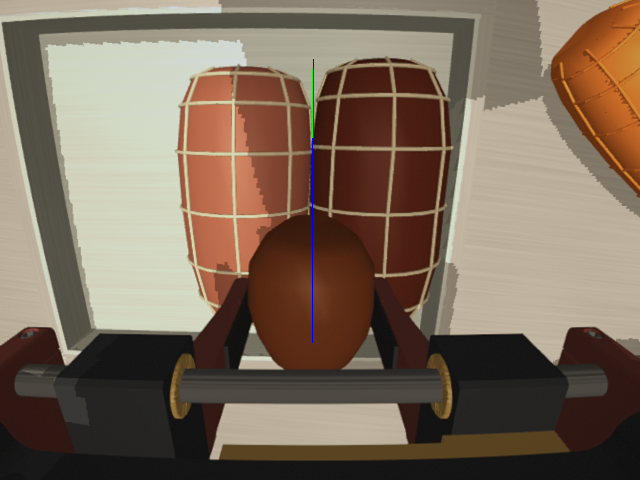

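View pics/ov8.png

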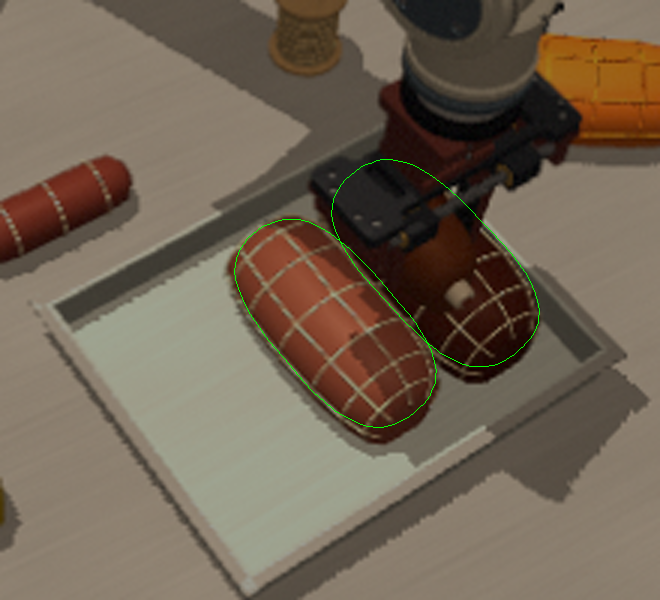

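View pics/ov8d.png

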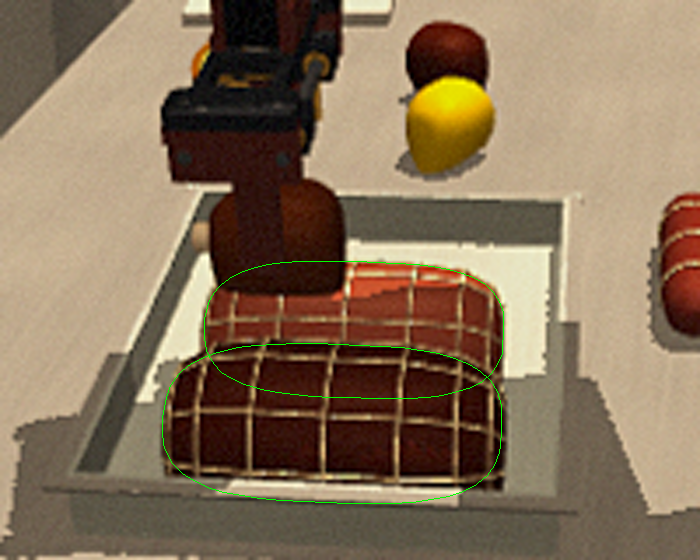

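>>> {"api": "apply_moves", "payload": {
  "commands": [
    [[0.002,0.001,-0.01,0],[0.002,0.001,-0.02,0],[0.002,0.001,-0.026,0],[0.002,0.001,-0.026,0],[0.002,0.001,-0.028,0],[0.002,0.001,-0.028,0]]
  ]
}}

```text
t: 14.62
ee_pos: [608.3, 230.2, 281.8]
orientation: [-0.089, 1.569, 0.089]
ft_force: [-0.5, -0.3, -3.9]
width: 60.0
```

>>> {"api": "apply_moves", "payload": {
  "commands": [
    [[0,0,-0.001,0],[0,0,-0.002,0],[0,0,-0.002,0]]
  ]
}}

```text
t: 15.0
ee_pos: [608.2, 230.1, 279.6]
orientation: [-0.089, 1.569, 0.089]
ft_force: [-0.4, -0.2, -3.7]
width: 60.0
```

>>> {"api": "apply_moves", "payload": {
  "commands": [
    [[0,0,-0.001,0],[0,0,-0.002,0],[0,0,-0.002,0]]
  ]
}}

```text
t: 15.38
ee_pos: [608.4, 230.1, 277.8]
orientation: [-0.089, 1.569, 0.089]
ft_force: [-0.5, 0.2, -1.5]
width: 60.4
```

>>> {"api": "apply_moves", "payload": {
  "commands": [
    [[0,0,-0.001,0],[0,0,-0.001,0]]
  ]
}}

```text
t: 15.62
ee_pos: [608.6, 230.1, 277.6]
orientation: [-0.089, 1.568, 0.089]
ft_force: [-0.9, -1.9, 4.7]
width: 60.4
```

```bash
python3 - <<'E'
from fit import *
st(); s=snap('scene','s9.png'); d=snap('side','d9.png');w=snap('wrist','w9.png')
a=cv2.imread('pics/s9.png')[190:310,330:470];a=cv2.resize(a,(400,343),interpolation=2); b=cv2.imread('pics/d9.png')[200:320,230:370];b=cv2.resize(b,(400,343),interpolation=2)
cv2.imwrite('pics/c9.png',np.hstack([a,b]))
E
```

```text
{'t': 15.625, 'ee_pos': [608.6, 230.122, 277.566], 'orientation': [-0.089, 1.568, 0.089], 'ft_force': [-0.89, -1.88, 4.739], 'moment': [-0.18, 0.233, 0.048], 'width': 60.416, 'qpos': [0.343, 0.614, 1.643, -0.0, 0.883, -1.341]}
```

View pics/c9.png

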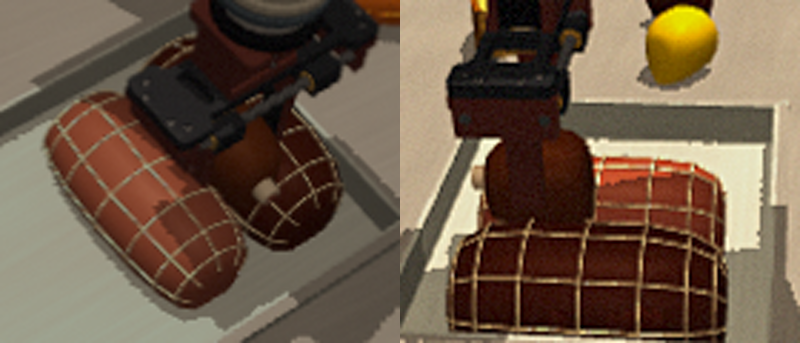

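View pics/w9.png

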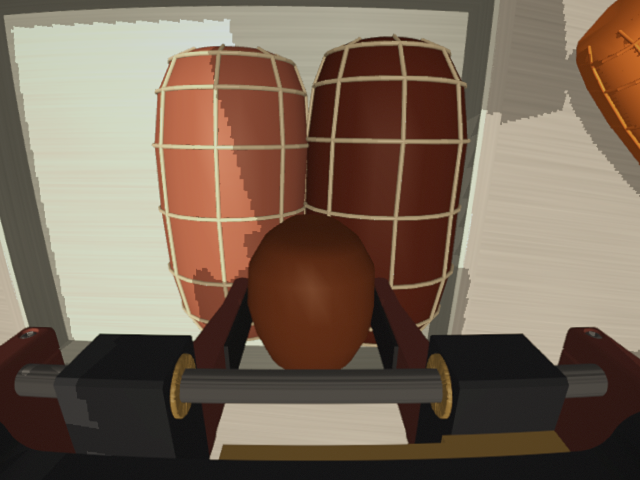

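>>> {"api": "apply_moves", "payload": {
  "commands": [
    [[0,0,0.003,0],[-0.003,-0.002,0.003,0],[-0.003,-0.002,0.003,0],[-0.003,-0.002,0.001,0],[-0.003,-0.002,0,0],[-0.003,-0.002,-0.001,0],[-0.003,-0.002,-0.001,0]]
  ]
}}

```text
t: 16.65
ee_pos: [605.5, 228.1, 276.2]
orientation: [-0.089, 1.568, 0.089]
ft_force: [-1.6, -0.9, 1.7]
width: 60.1
```

```bash
python3 -c "
from h import *
st()"
```

```text
{'t': 16.65, 'ee_pos': [605.46, 228.081, 276.172], 'orientation': [-0.089, 1.568, 0.089], 'ft_force': [-1.625, -0.878, 1.743], 'moment': [-0.184, 0.206, 0.067], 'width': 60.104, 'qpos': [0.342, 0.612, 1.652, -0.0, 0.877, -1.342]}
```

>>> {"api": "apply_moves", "payload": {
  "commands": [
    [[0,-0.0005,-0.0005,0],[0,-0.0005,-0.0005,0]]
  ]
}}

```text
t: 16.9
ee_pos: [605.5, 227.6, 275.6]
orientation: [-0.089, 1.568, 0.089]
ft_force: [-1.3, -2.3, 5.1]
width: 60.2
```

>>> {"api": "apply_moves", "payload": {
  "commands": [
    [[0,0,0,0],[0,0,0,0],[0,0,0,0]]
  ],
  "gripper": 0.066
}}

```text
t: 17.27
ee_pos: [605.2, 227.7, 274.9]
orientation: [-0.089, 1.569, 0.089]
ft_force: [0.0, -1.1, -0.9]
width: 65.9
```

```bash
python3 - <<'E'
from fit import *
st(); s=snap('scene','s10.png'); d=snap('side','d10.png');w=snap('wrist','w10.png')
a=cv2.imread('pics/s10.png')[190:310,330:470];a=cv2.resize(a,(400,343),interpolation=2); b=cv2.imread('pics/d10.png')[200:320,230:370];b=cv2.resize(b,(400,343),interpolation=2)
cv2.imwrite('pics/c10.png',np.hstack([a,b]))
E
```

```text
{'t': 17.275, 'ee_pos': [605.244, 227.735, 274.891], 'orientation': [-0.089, 1.569, 0.089], 'ft_force': [0.006, -1.125, -0.945], 'moment': [-0.029, -0.184, -0.007], 'width': 65.875, 'qpos': [0.341, 0.613, 1.653, 0.0, 0.875, -1.343]}
```

View pics/c10.png

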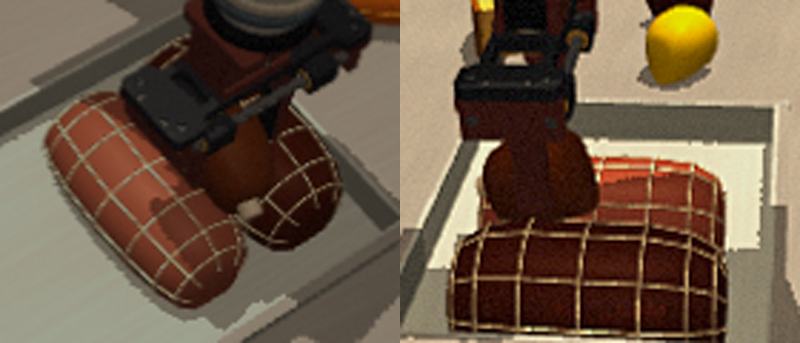

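View pics/w10.png

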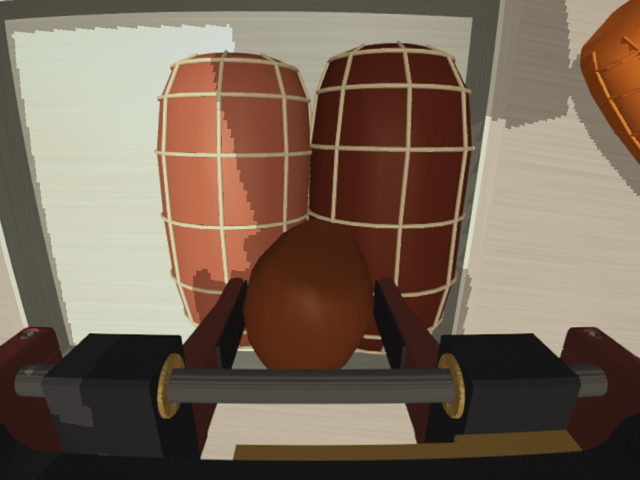

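>>> {"api": "apply_moves", "payload": {
  "commands": [
    [[0,0,0,0],[0,0,0,0]]
  ],
  "gripper": 0.075
}}

```text
t: 17.68
ee_pos: [605.3, 227.8, 275.2]
orientation: [-0.089, 1.569, 0.089]
ft_force: [0.1, 0.2, 0.1]
width: 74.9
```

```bash
python3 - <<'E'
from fit import *
st(); s=snap('scene','s11.png'); d=snap('side','d11.png');w=snap('wrist','w11.png')
a=cv2.imread('pics/s11.png')[200:290,350:450];a=cv2.resize(a,(400,360),interpolation=2); b=cv2.imread('pics/d11.png')[220:310,250:350];b=cv2.resize(b,(400,360),interpolation=2)
c=cv2.imread('pics/w11.png')[200:400,200:422]; c=cv2.resize(c,(400,360))
c2=cv2.imread('pics/w10.png')[200:400,200:422]; c2=cv2.resize(c2,(400,360))
x=np.vstack([np.hstack([a,b]),np.hstack([c2,c])]); cv2.imwrite('pics/c11.png',cv2.resize(x,(660,594)))
E
```

```text
{'t': 17.675, 'ee_pos': [605.311, 227.774, 275.225], 'orientation': [-0.089, 1.569, 0.089], 'ft_force': [0.082, 0.16, 0.126], 'moment': [0.131, -0.089, -0.033], 'width': 74.904, 'qpos': [0.341, 0.613, 1.653, 0.0, 0.875, -1.343]}
```

View pics/c11.png

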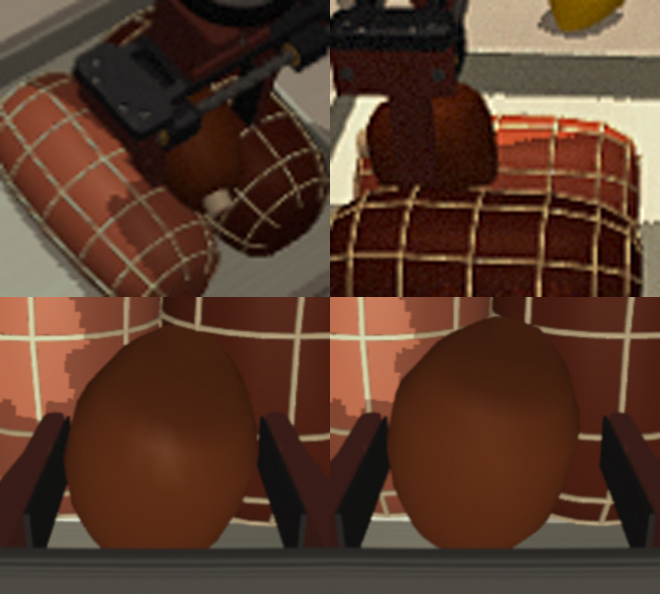

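>>> {"api": "apply_moves", "payload": {
  "commands": [
    [[0,0,0,0],[0,0,0,0],[0,0,0.02,0],[0,0,0.05,0],[0.03,0,0.09,0],[0.08,0.01,0.12,0],[0.11,0.012,0.12,0],[0.11,0.012,0.12,0]]
  ],
  "gripper": 0.0878
}}

```text
t: 18.82
ee_pos: [716.5, 239.5, 396.7]
orientation: [-0.088, 1.566, 0.089]
ft_force: [-0.1, 0.1, 0.2]
width: 87.7
```

```bash
python3 - <<'E'
from fit import *
st(); s=snap('scene','s12.png'); d=snap('side','d12.png');w=snap('wrist','w12.png')
import pickle; pickle.dump((s,d,w),open('i12.pkl','wb'))
a=cv2.imread('pics/s12.png')[190:310,330:470];a=cv2.resize(a,(400,343),interpolation=2); b=cv2.imread('pics/d12.png')[200:320,230:370];b=cv2.resize(b,(400,343),interpolation=2)
cv2.imwrite('pics/c12.png',np.hstack([a,b]))
E
```

```text
{'t': 18.825, 'ee_pos': [716.543, 239.531, 396.746], 'orientation': [-0.088, 1.566, 0.089], 'ft_force': [-0.108, 0.133, 0.218], 'moment': [0.048, -0.129, -0.061], 'width': 87.711, 'qpos': [0.307, 0.625, 1.309, -0.0, 1.205, -1.376]}
```

View pics/c12.png

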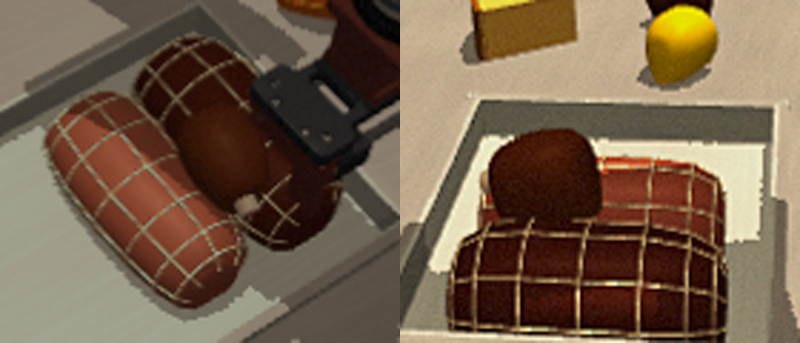

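View pics/w12.png

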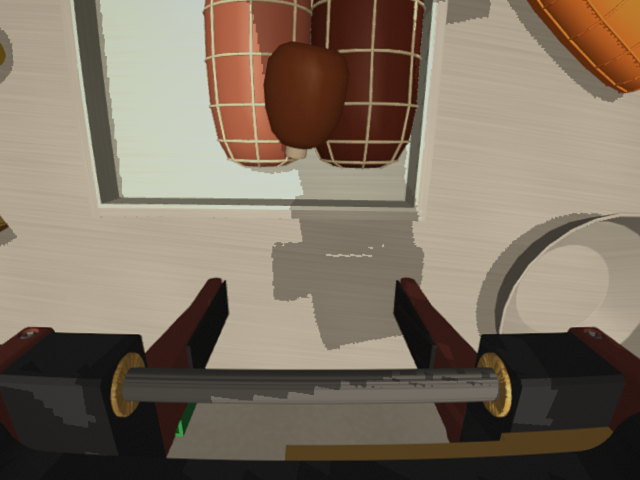

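```bash
python3 - <<'E'
from fit import *
import pickle
s,d,w=pickle.load(open('i12.pkl','rb'))
u=np.array([.994,.11]);n=np.array([-.11,.994]);C=np.array([571.9,225.2])
def sn(uv,z): 
    p=onplane(w,[uv],z)[0][:2]-C; return np.round([p@u,p@n],1)
for uv,z,l in [((311,10),39,'seam'),((311.5,25),39,'seam'),((204.5,50),39,'pale left'),((424,50),39,'dark right'),((296,153),85,'bone'),((306,95),100,'kn mid'),((310,44),105,'tail'),((265,90),100,'kn L'),((348,90),100,'kn R'),((262,167),39,'pale end'),((362,167),39,'dark end')]: print(l,sn(uv,z))
cv2.imwrite('pics/w12z.png',cv2.resize(w['color'][0:190,170:450,::-1],None,fx=2.8,fy=2.8,interpolation=2))
E
```

```text
seam [-41.9  -1.4]
seam [-30.  -1.]
pale left [-10.5 -96.3]
dark right [-11.   99.4]
bone [ 77.2 -13.5]
kn mid [33.7 -5. ]
tail [-0.2 -2.1]
kn L [ 30.1 -35.6]
kn R [30.  26.2]
pale end [ 93.4 -48.4]
dark end [93.1 48.1]
```

View pics/w12z.png

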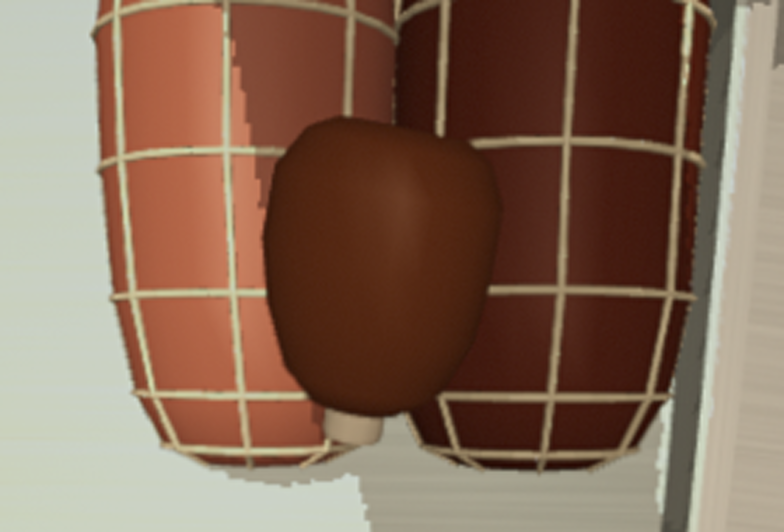

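>>> {"api": "apply_moves", "payload": {
  "commands": [
    [[-0.05,-0.007,0,-0.07],[-0.095,-0.013,0,-0.13],[-0.107,-0.014,-0.02,-0.13],[-0.107,-0.014,-0.06,-0.13],[-0.107,-0.014,-0.1,-0.13],[-0.107,-0.014,-0.122,-0.13],[-0.107,-0.014,-0.126,-0.13],[-0.107,-0.014,-0.126,-0.13]]
  ]
}}

```text
t: 19.98
ee_pos: [608.0, 225.8, 269.8]
orientation: [0.013, 1.571, -0.013]
ft_force: [-0.2, -0.6, 0.2]
width: 87.8
```

>>> {"api": "apply_moves", "payload": {
  "commands": [
    [[0,0,0,0],[0,0,0,0],[0,0,0,0],[0,0,0,0],[0,0,0.002,0]]
  ],
  "gripper": 0.03
}}

```text
t: 20.6
ee_pos: [608.2, 225.2, 271.1]
orientation: [0.013, 1.571, -0.014]
ft_force: [-0.1, -0.0, -3.5]
width: 59.8
```

>>> {"api": "apply_moves", "payload": {
  "commands": [
    [[0,0,0.01,0],[0,0,0.03,0.06],[0,0,0.05,0.13],[0,0,0.05,0.13],[0,0,0.05,0.13]]
  ]
}}

```text
t: 21.22
ee_pos: [607.9, 225.7, 320.7]
orientation: [-0.088, 1.57, 0.088]
ft_force: [-0.2, 0.5, -3.5]
width: 59.6
```

```bash
python3 - <<'E'
from fit import *
o=st(); s=snap('scene','s13.png'); d=snap('side','d13.png');w=snap('wrist','w13.png')
R=cv2.Rodrigues(np.array(o['orientation'],float))[0]; print('jaw',np.arctan2(R[1,1],R[0,1]))
import pickle; pickle.dump((s,d,w),open('i13.pkl','wb'))
a=cv2.imread('pics/s13.png')[180:300,330:470];a=cv2.resize(a,(400,343),interpolation=2); b=cv2.imread('pics/d13.png')[190:310,230:370];b=cv2.resize(b,(400,343),interpolation=2)
cv2.imwrite('pics/c13.png',np.hstack([a,b]))
E
```

```text
{'t': 21.225, 'ee_pos': [607.948, 225.721, 320.682], 'orientation': [-0.088, 1.57, 0.088], 'ft_force': [-0.212, 0.519, -3.457], 'moment': [0.073, -0.102, 0.007], 'width': 59.622, 'qpos': [0.337, 0.555, 1.63, 0.0, 0.958, -1.346]}
jaw 1.6827976367985151
```

View pics/c13.png

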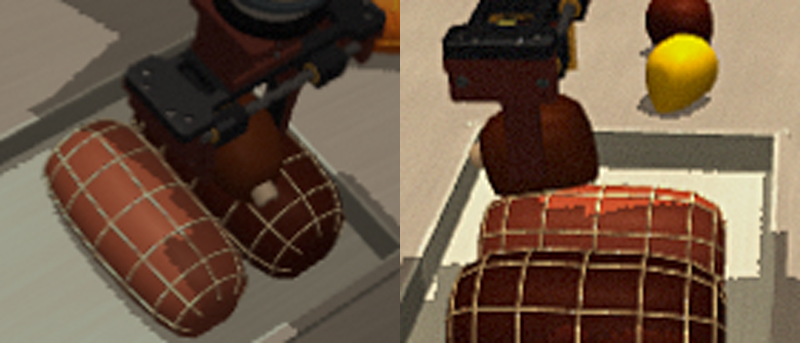

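View pics/w13.png

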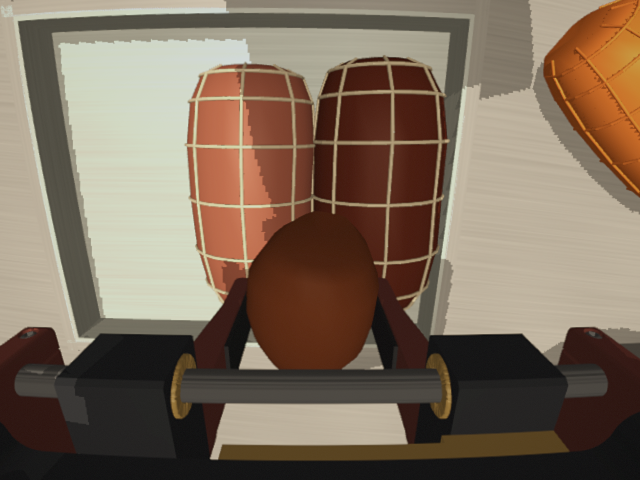

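>>> {"api": "apply_moves", "payload": {
  "commands": [
    [[0.03,-0.01,0,0],[0.08,-0.025,0,0],[0.13,-0.045,0,0],[0.17,-0.06,-0.01,0],[0.192,-0.066,-0.04,0],[0.192,-0.066,-0.08,0],[0.192,-0.066,-0.1,0],[0.192,-0.066,-0.1,0]]
  ]
}}

```text
t: 22.38
ee_pos: [799.2, 159.7, 218.4]
orientation: [-0.089, 1.574, 0.089]
ft_force: [1.0, 0.4, -3.6]
width: 59.2
```

>>> {"api": "apply_moves", "payload": {
  "commands": [
    [[0,0,-0.003,0],[0,0,-0.006,0],[0,0,-0.006,0]]
  ]
}}

```text
t: 22.75
ee_pos: [800.4, 159.8, 216.2]
orientation: [-0.089, 1.568, 0.089]
ft_force: [-0.5, -0.0, -3.0]
width: 59.9
```

>>> {"api": "apply_moves", "payload": {
  "commands": [
    [[0,0,-0.002,0],[0,0,-0.004,0],[0,0,-0.004,0]]
  ]
}}

```text
t: 23.12
ee_pos: [800.3, 159.7, 211.7]
orientation: [-0.089, 1.569, 0.089]
ft_force: [-2.0, -0.1, 1.3]
width: 59.8
```

>>> {"api": "apply_moves", "payload": {
  "commands": [
    [[0,0,-0.002,0],[0,0,-0.003,0],[0,0,-0.003,0]]
  ]
}}

```text
t: 23.5
ee_pos: [800.2, 159.7, 210.9]
orientation: [-0.089, 1.57, 0.089]
ft_force: [-9.0, -0.9, 14.8]
width: 59.8
```

>>> {"api": "apply_moves", "payload": {
  "commands": [
    [[0,0,0.001,0],[0,0,0.001,0],[0,0,0.001,0],[0,0,0.001,0],[0,0,0.001,0]]
  ],
  "gripper": 0.0878
}}

```text
t: 24.12
ee_pos: [800.3, 159.7, 208.9]
orientation: [-0.089, 1.569, 0.089]
ft_force: [-0.2, -0.0, -0.1]
width: 87.7
```

```bash
python3 - <<'E'
from fit import *
o=st(); s=snap('scene','s14.png'); d=snap('side','d14.png');w=snap('wrist','w14.png')
p=proj(s,[800,160,40])[0].astype(int); q=proj(d,[800,160,40])[0].astype(int); print(p,q)
a=cv2.imread('pics/s14.png');b=cv2.imread('pics/d14.png');f=lambda a,p:cv2.resize(a[max(0,p[1]-50):p[1]+50,p[0]-60:p[0]+60],(360,300),interpolation=2)
c=cv2.resize(cv2.imread('pics/w14.png'),(400,300))
cv2.imwrite('pics/c14.png',np.hstack([f(a,p),f(b,q)])); 
E
```

```text
{'t': 24.125, 'ee_pos': [800.292, 159.652, 208.925], 'orientation': [-0.089, 1.569, 0.089], 'ft_force': [-0.214, -0.025, -0.119], 'moment': [0.095, -0.067, -0.01], 'width': 87.655, 'qpos': [0.182, 0.91, 1.215, -0.0, 1.016, -1.502]}
[429 341] [207 259]
```

View pics/c14.png

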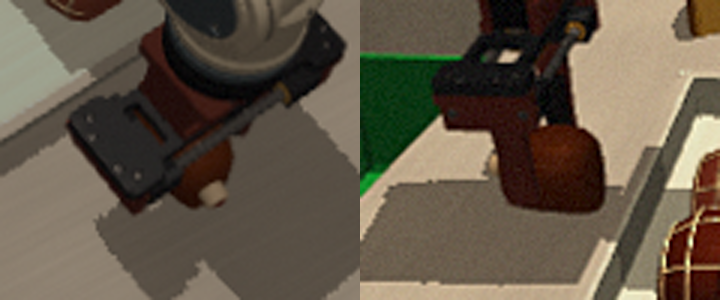

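View pics/w14.png

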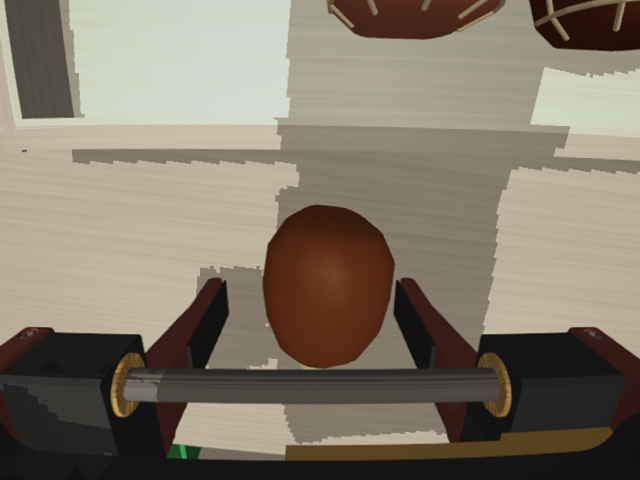

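```bash
python3 - <<'E'
from fit import *
w=snap('wrist')
for r in models.place_of('wrist','knuckle_mid')[:1]: print(r)
for c in ['scene','side']:
    s=snap(c)
    for r in models.place_of(c,'knuckle_mid')[:1]: print(c,r)
m,s,c=mask(w,90,np.array([328,285]),0); print(s,c)
print(np.round(fitobj([w],[m],KN,0,(802,167,.05)),3))
m[330:]=0
for y in (215,240,280,320): 
    x=np.where(m[y])[0]; print(y,x.min(),x.max(),(x.min()+x.max())/2) if len(x) else 0
print(onplane(w,[[264,280],[394,280],[325,206]],37).round(1))
E
```

```text
scene {'position': [792.5, 167.8, 33.1], 'conf': 0.66}
side {'position': [792.4, 164.3, 29.6], 'conf': 0.76}
[  263   205   132   163 16898] [326.62042845 284.78399811]
[7.90619e+02 1.66462e+02 6.70000e-02 1.03000e-01]
215 291 360 325.5
240 271 385 328.0
280 263 391 327.0
320 269 382 325.5
[[787.4 135.8  37. ]
 [780.5 198.1  37. ]
 [748.2 160.5  37. ]]
```

>>> {"api": "apply_moves", "payload": {
  "commands": [
    [[-0.003,0.004,0,-0.02],[-0.005,0.007,0,-0.02],[-0.005,0.007,-0.001,-0.02]]
  ]
}}

```text
t: 24.95
ee_pos: [795.1, 167.2, 208.3]
orientation: [-0.074, 1.569, 0.074]
ft_force: [0.2, 0.5, 0.2]
width: 87.9
```

>>> {"api": "apply_moves", "payload": {
  "commands": [
    [[0,0,0,0],[0,0,0,0],[0,0,0,0],[0,0,0,0]]
  ],
  "gripper": 0.03
}}

```text
t: 25.45
ee_pos: [795.3, 166.5, 208.2]
orientation: [-0.073, 1.57, 0.073]
ft_force: [-0.1, 0.1, -0.1]
width: 60.1
```

>>> {"api": "apply_moves", "payload": {
  "commands": [
    [[0,0,0.01,0],[0,0,0.04,0],[0,0,0.08,0.02],[-0.02,0.005,0.12,0.02],[-0.06,0.018,0.13,0.02],[-0.11,0.033,0.13,0.02],[-0.16,0.049,0.13,0.02],[-0.196,0.06,0.13,0.02]]
  ]
}}

```text
t: 26.45
ee_pos: [596.9, 227.1, 338.5]
orientation: [-0.089, 1.57, 0.089]
ft_force: [-0.3, -0.1, -3.5]
width: 60.0
```

>>> {"api": "apply_moves", "payload": {
  "commands": [
    [[0,0,-0.02,0],[0,0,-0.04,0],[0,0,-0.05,0],[0,0,-0.05,0]]
  ]
}}

```text
t: 26.95
ee_pos: [599.7, 226.1, 286.4]
orientation: [-0.089, 1.571, 0.088]
ft_force: [-0.4, 0.5, -3.0]
width: 59.9
```

```bash
python3 - <<'E'
from fit import *
o=st(); s=snap('scene','s15.png'); d=snap('side','d15.png');w=snap('wrist','w15.png')
a=cv2.imread('pics/s15.png')[180:300,330:470];a=cv2.resize(a,(400,343),interpolation=2); b=cv2.imread('pics/d15.png')[190:310,230:370];b=cv2.resize(b,(400,343),interpolation=2)
cv2.imwrite('pics/c15.png',np.hstack([a,b]))
E
```

```text
{'t': 26.95, 'ee_pos': [599.661, 226.137, 286.414], 'orientation': [-0.089, 1.571, 0.088], 'ft_force': [-0.437, 0.483, -2.96], 'moment': [0.095, -0.139, 0.01], 'width': 59.867, 'qpos': [0.342, 0.591, 1.662, -0.0, 0.891, -1.341]}
```

View pics/c15.png

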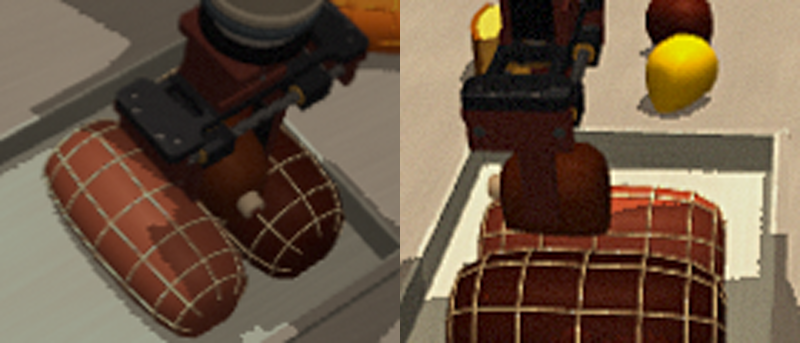

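View pics/w15.png

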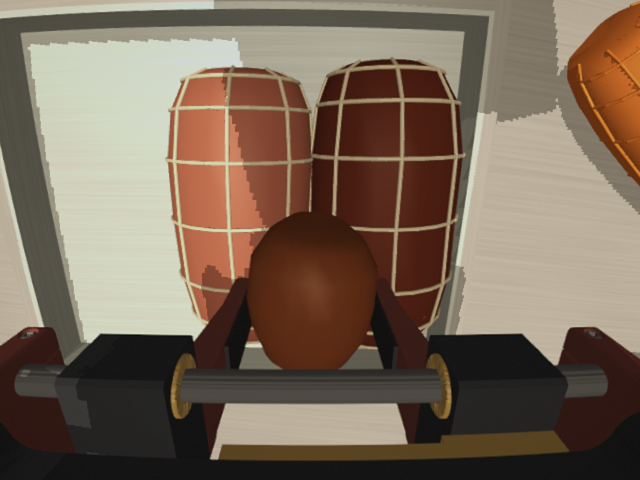

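>>> {"api": "apply_moves", "payload": {
  "commands": [
    [[0,0,-0.004,0],[0,0,-0.008,0],[0,0,-0.01,0],[0,0,-0.01,0]]
  ]
}}

```text
t: 27.6
ee_pos: [599.2, 226.7, 278.0]
orientation: [-0.089, 1.569, 0.089]
ft_force: [-0.4, -0.0, -1.4]
width: 59.7
```

>>> {"api": "apply_moves", "payload": {
  "commands": [
    [[0,0,-0.001,0],[0,0,-0.002,0],[0,0,-0.002,0]]
  ]
}}

```text
t: 27.98
ee_pos: [599.3, 226.7, 276.1]
orientation: [-0.089, 1.569, 0.089]
ft_force: [0.1, 0.5, -2.9]
width: 59.6
```

>>> {"api": "apply_moves", "payload": {
  "commands": [
    [[0,0,-0.001,0],[0,0,-0.001,0]]
  ]
}}

```text
t: 28.22
ee_pos: [599.2, 226.7, 275.1]
orientation: [-0.089, 1.569, 0.089]
ft_force: [1.0, 0.7, -1.9]
width: 59.5
```

>>> {"api": "apply_moves", "payload": {
  "commands": [
    [[0,0,-0.001,0],[0,0,-0.001,0]]
  ]
}}

```text
t: 28.48
ee_pos: [599.3, 226.7, 274.1]
orientation: [-0.089, 1.569, 0.089]
ft_force: [0.6, 0.3, -3.5]
width: 59.8
```

```bash
python3 - <<'E'
from fit import *
o=st()
E
```

```text
{'t': 28.475, 'ee_pos': [599.252, 226.651, 274.072], 'orientation': [-0.089, 1.569, 0.089], 'ft_force': [0.603, 0.335, -3.509], 'moment': [0.085, -0.1, 0.075], 'width': 59.824, 'qpos': [0.343, 0.607, 1.668, -0.0, 0.866, -1.341]}
```

>>> {"api": "apply_moves", "payload": {
  "commands": [
    [[0,0,-0.001,0],[0,0,-0.002,0],[0,0,-0.002,0]]
  ]
}}

```text
t: 28.85
ee_pos: [599.3, 226.7, 272.2]
orientation: [-0.089, 1.569, 0.089]
ft_force: [0.1, -0.7, -2.4]
width: 59.9
```

>>> {"api": "apply_moves", "payload": {
  "commands": [
    [[0,0,-0.001,0],[0,0,-0.001,0]]
  ]
}}

```text
t: 29.1
ee_pos: [599.6, 226.7, 271.8]
orientation: [-0.089, 1.568, 0.089]
ft_force: [0.3, -2.4, 3.2]
width: 59.8
```

>>> {"api": "apply_moves", "payload": {
  "commands": [
    [[0,0,0.002,0],[0,-0.002,0.002,0],[0,-0.002,0.001,0],[0,-0.002,0,0],[0,-0.002,0,0]]
  ]
}}

```text
t: 29.72
ee_pos: [599.2, 224.7, 271.0]
orientation: [-0.089, 1.569, 0.089]
ft_force: [-0.3, -0.1, -2.6]
width: 59.6
```

```bash
python3 - <<'E'
from fit import *
o=st()
E
```

```text
{'t': 29.725, 'ee_pos': [599.22, 224.701, 270.957], 'orientation': [-0.089, 1.569, 0.089], 'ft_force': [-0.312, -0.084, -2.583], 'moment': [0.075, -0.091, -0.014], 'width': 59.624, 'qpos': [0.34, 0.611, 1.671, 0.0, 0.86, -1.344]}
```

Lower still without contact here: it is better centred. Continue down.

>>> {"api": "apply_moves", "payload": {
  "commands": [
    [[0,0,-0.001,0],[0,0,-0.001,0]]
  ]
}}

```text
t: 29.98
ee_pos: [599.4, 224.7, 270.5]
orientation: [-0.089, 1.568, 0.089]
ft_force: [-0.8, -0.1, 1.0]
width: 59.5
```

>>> {"api": "apply_moves", "payload": {
  "commands": [
    [[0,0,-0.001,0],[0,0,-0.001,0]]
  ]
}}

```text
t: 30.22
ee_pos: [599.7, 224.8, 270.3]
orientation: [-0.089, 1.567, 0.089]
ft_force: [-0.3, -0.3, 6.4]
width: 60.2
```

>>> {"api": "apply_moves", "payload": {
  "commands": [
    [[0,0,0.001,0],[0,0,0.001,0]]
  ]
}}

```text
t: 30.48
ee_pos: [599.4, 224.8, 270.4]
orientation: [-0.089, 1.568, 0.089]
ft_force: [0.4, -0.6, 2.2]
width: 60.0
```

>>> {"api": "apply_moves", "payload": {
  "commands": [
    [[0,0,0,0],[0,0,0,0],[0,0,0,0],[0,0,0,0]]
  ],
  "gripper": 0.075
}}

```text
t: 30.98
ee_pos: [599.3, 224.6, 270.1]
orientation: [-0.089, 1.569, 0.089]
ft_force: [-0.4, 0.7, -0.3]
width: 74.9
```

```bash
python3 - <<'E'
from fit import *
o=st(); s=snap('scene','s16.png'); d=snap('side','d16.png');w=snap('wrist','w16.png')
a=cv2.imread('pics/s16.png')[180:300,330:470];a=cv2.resize(a,(400,343),interpolation=2); b=cv2.imread('pics/d16.png')[190:310,230:370];b=cv2.resize(b,(400,343),interpolation=2)
c=cv2.resize(cv2.imread('pics/w16.png')[:400],(400,250))
cv2.imwrite('pics/c16.png',np.vstack([np.hstack([a,b]),np.hstack([c,c*0])]))
E
```

```text
{'t': 30.975, 'ee_pos': [599.262, 224.648, 270.071], 'orientation': [-0.089, 1.569, 0.089], 'ft_force': [-0.382, 0.662, -0.258], 'moment': [0.113, -0.153, -0.007], 'width': 74.894, 'qpos': [0.34, 0.612, 1.671, -0.0, 0.859, -1.344]}
```

View pics/c16.png

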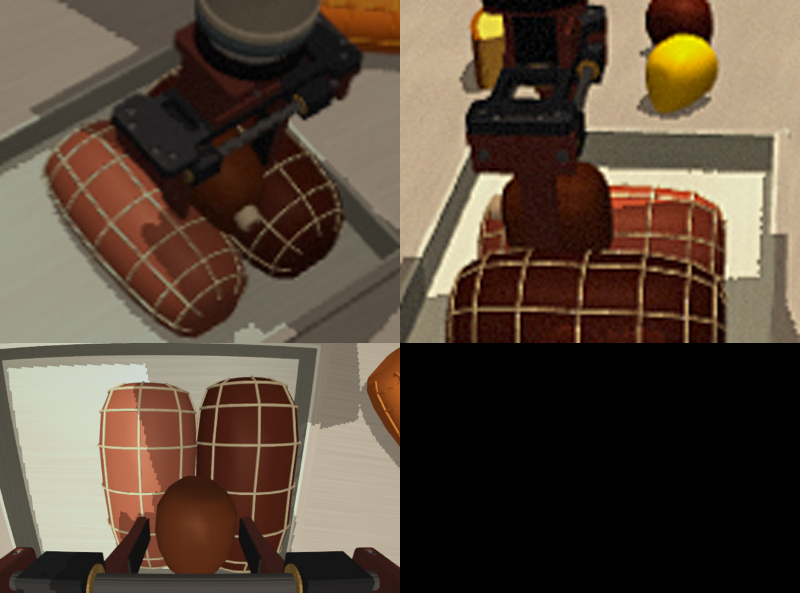

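>>> {"api": "apply_moves", "payload": {
  "commands": [
    [[0,0,0,0],[0,0,0,0],[0,0,0.02,0],[0,0,0.045,0],[0,0,0.06,0],[0,0,0.06,0]]
  ],
  "gripper": 0.0878
}}

```text
t: 31.88
ee_pos: [599.7, 224.8, 332.2]
orientation: [-0.088, 1.566, 0.09]
ft_force: [-0.3, 0.1, -0.6]
width: 87.8
```

>>> {"api": "apply_moves", "payload": {
  "commands": [
    [[0,0,0,0],[0,0,0,0],[0,0,0,0],[0,0,0,0],[0,0,0,0],[0,0,0,0]]
  ],
  "gripper": 0.0
}}

```text
t: 32.62
ee_pos: [599.3, 224.7, 330.1]
orientation: [-0.089, 1.569, 0.089]
ft_force: [0.3, 0.3, 0.5]
width: 31.4
```

```bash
python3 - <<'E'
from fit import *
o=st(); s=snap('scene','s17.png'); d=snap('side','d17.png');w=snap('wrist','w17.png')
a=cv2.imread('pics/s17.png')[180:300,330:470];a=cv2.resize(a,(400,343),interpolation=2); b=cv2.imread('pics/d17.png')[190:310,230:370];b=cv2.resize(b,(400,343),interpolation=2)
c=cv2.resize(cv2.imread('pics/w17.png')[:400],(400,250))
cv2.imwrite('pics/c17.png',np.vstack([np.hstack([a,b]),np.hstack([c,c*0])]))
E
```

```text
{'t': 32.625, 'ee_pos': [599.289, 224.675, 330.119], 'orientation': [-0.089, 1.569, 0.089], 'ft_force': [0.284, 0.275, 0.452], 'moment': [0.046, -0.124, 0.065], 'width': 31.444, 'qpos': [0.34, 0.532, 1.645, -0.0, 0.965, -1.344]}
```

View pics/c17.png

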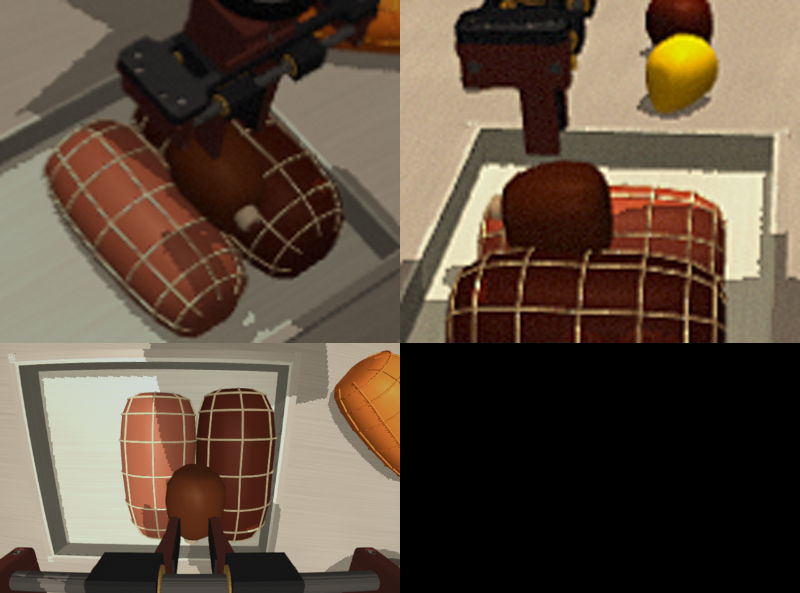

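>>> {"api": "apply_moves", "payload": {
  "commands": [
    [[0,0,-0.005,0],[0,0,-0.01,0],[0,0,-0.013,0],[0,0,-0.016,0],[0,0,-0.018,0],[0,0,-0.018,0]]
  ]
}}

```text
t: 33.52
ee_pos: [599.2, 224.7, 312.0]
orientation: [-0.089, 1.569, 0.089]
ft_force: [0.1, -0.5, 0.8]
width: 0.7
```

>>> {"api": "apply_moves", "payload": {
  "commands": [
    [[0,0,-0.001,0],[0,0,-0.002,0],[0,0,-0.003,0]]
  ]
}}

```text
t: 33.9
ee_pos: [599.3, 224.7, 309.2]
orientation: [-0.089, 1.569, 0.089]
ft_force: [-0.4, -0.5, -0.9]
width: 0.7
```

>>> {"api": "apply_moves", "payload": {
  "commands": [
    [[0,0,-0.001,0],[0,0,-0.002,0],[0,0,-0.002,0]]
  ]
}}

```text
t: 34.28
ee_pos: [599.7, 224.7, 308.4]
orientation: [-0.089, 1.567, 0.089]
ft_force: [0.1, -1.5, 7.3]
width: 0.8
```

>>> {"api": "apply_moves", "payload": {
  "commands": [
    [[0,0,-0.001,0],[0,0,-0.001,0]]
  ]
}}

```text
t: 34.52
ee_pos: [600.0, 224.6, 308.1]
orientation: [-0.089, 1.566, 0.089]
ft_force: [-1.8, -1.5, 12.4]
width: 0.2
```

>>> {"api": "apply_moves", "payload": {
  "commands": [
    [[0,0,0.01,0],[0,0,0.04,0],[0,0,0.08,0]]
  ]
}}

```text
t: 34.9
ee_pos: [598.9, 224.6, 386.1]
orientation: [-0.089, 1.571, 0.088]
ft_force: [0.5, -0.5, 0.8]
width: 0.7
```

```bash
python3 - <<'E'
from fit import *
o=st(); s=snap('scene','s18.png'); d=snap('side','d18.png');w=snap('wrist','w18.png')
a=cv2.imread('pics/s18.png')[180:300,330:470];a=cv2.resize(a,(400,343),interpolation=2); b=cv2.imread('pics/d18.png')[190:310,230:370];b=cv2.resize(b,(400,343),interpolation=2)
c=cv2.resize(cv2.imread('pics/w18.png')[:400],(400,250))
cv2.imwrite('pics/c18.png',np.vstack([np.hstack([a,b]),np.hstack([c,c*0])]))
E
```

```text
{'t': 34.9, 'ee_pos': [598.923, 224.58, 386.135], 'orientation': [-0.089, 1.571, 0.088], 'ft_force': [0.456, -0.503, 0.798], 'moment': [0.066, -0.132, 0.024], 'width': 0.724, 'qpos': [0.34, 0.465, 1.609, 0.0, 1.07, -1.344]}
```

View pics/c18.png

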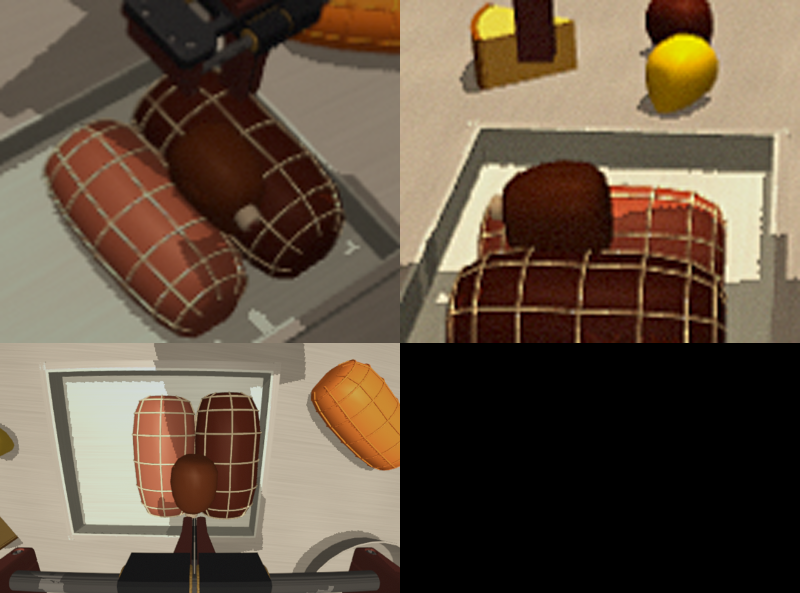

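>>> {"api": "apply_moves", "payload": {
  "commands": [
    [[0,-0.04,0,-0.06],[-0.001,-0.1,0,-0.15],[-0.003,-0.16,0,-0.24],[-0.004,-0.22,0,-0.33],[-0.005,-0.28,0,-0.42],[-0.007,-0.34,0,-0.51],[-0.008,-0.4,0,-0.6],[-0.009,-0.45,0,-0.68]]
  ],
  "gripper": 0.0878
}}

```text
t: 36.05
ee_pos: [589.6, -227.4, 384.8]
orientation: [0.447, 1.526, -0.447]
ft_force: [1.2, 0.6, 0.3]
width: 77.0
```

>>> {"api": "apply_moves", "payload": {
  "commands": [
    [[0,-0.016,-0.03,-0.01],[0,-0.016,-0.08,-0.01],[0,-0.016,-0.1,-0.01],[0,-0.016,-0.1,-0.01]]
  ]
}}

```text
t: 36.55
ee_pos: [589.8, -240.8, 284.3]
orientation: [0.452, 1.527, -0.451]
ft_force: [0.1, -0.2, -0.7]
width: 88.1
```

```bash
python3 - <<'E'
from fit import *
o=st(); w=snap('wrist','w19.png')
R=cv2.Rodrigues(np.array(o['orientation'],float))[0]; print('jaw',np.arctan2(R[1,1],R[0,1]))
for c in ['scene']:
    s=snap(c,'s19.png')
    for l in ['ham_end_mid','knuckle_mid']:
      for r in models.place_of(c,l)[:2]: print(c,l,r)
E
```

```text
{'t': 36.55, 'ee_pos': [589.764, -240.803, 284.34], 'orientation': [0.452, 1.527, -0.451], 'ft_force': [0.112, -0.187, -0.72], 'moment': [-0.006, -0.132, -0.05], 'width': 88.129, 'qpos': [-0.406, 0.589, 1.672, 0.0, 0.884, -1.401]}
jaw 0.9943853591883516
scene ham_end_mid {'position': [579.5, -125.6, 30.0], 'conf': 0.69}
scene ham_end_mid {'position': [590.5, -241.7, 32.2], 'conf': 0.68}
scene knuckle_mid {'position': [595.2, 225.1, 91.9], 'conf': 0.69}
scene knuckle_mid {'position': [305.0, 317.3, 35.4], 'conf': 0.42}
```

View pics/w19.png

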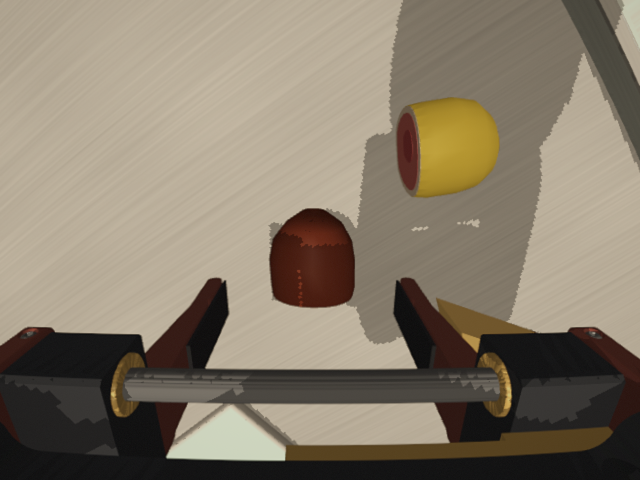

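>>> {"api": "apply_moves", "payload": {
  "commands": [
    [[0.003,-0.002,-0.03,0],[0.003,-0.002,-0.06,0],[0.003,-0.002,-0.077,0],[0.003,-0.002,-0.077,0]]
  ]
}}

```text
t: 37.25
ee_pos: [593.2, -243.2, 208.9]
orientation: [0.452, 1.524, -0.452]
ft_force: [-0.0, -0.2, -0.5]
width: 87.8
```

>>> {"api": "apply_moves", "payload": {
  "commands": [
    [[0,0,0,0],[0,0,0,0],[0,0,0,0],[0,0,0,0]]
  ],
  "gripper": 0.03
}}

```text
t: 37.75
ee_pos: [593.7, -243.4, 210.0]
orientation: [0.452, 1.522, -0.452]
ft_force: [-0.2, 0.4, 4.5]
width: 59.5
```

>>> {"api": "apply_moves", "payload": {
  "commands": [
    [[0,0,0.01,0],[0,0,0.04,0],[0,0,0.08,0],[0,0,0.12,0],[0,0,0.15,0],[0,0,0.16,0]]
  ]
}}

```text
t: 38.5
ee_pos: [593.4, -243.4, 371.4]
orientation: [0.451, 1.52, -0.452]
ft_force: [-0.0, 0.4, -2.4]
width: 59.7
```

```bash
python3 - <<'E'
from fit import *
o=st(); w=snap('wrist','w20.png'); d=snap('side','d20.png'); p=proj(d,[590,-241,150])[0].astype(int)
b=cv2.imread('pics/d20.png'); b=cv2.resize(b[max(0,p[1]-60):p[1]+60,p[0]-70:p[0]+70],(420,360),interpolation=2)
cv2.imwrite('pics/c20.png',np.hstack([cv2.resize(cv2.imread('pics/w20.png'),(380,360)),b]))
E
```

```text
{'t': 38.5, 'ee_pos': [593.432, -243.447, 371.354], 'orientation': [0.451, 1.52, -0.452], 'ft_force': [-0.02, 0.37, -2.415], 'moment': [0.0, -0.144, 0.015], 'width': 59.696, 'qpos': [-0.408, 0.483, 1.617, -0.0, 1.038, -1.402]}
```

View pics/c20.png

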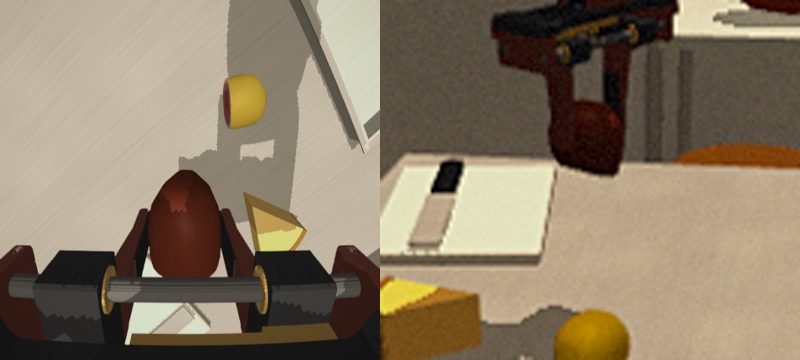

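>>> {"api": "apply_moves", "payload": {
  "commands": [
    [[-0.004,0.03,0,0.04],[-0.011,0.08,0,0.12],[-0.019,0.14,0,0.21],[-0.027,0.2,0,0.3],[-0.035,0.26,0,0.39],[-0.044,0.32,0,0.48],[-0.052,0.38,0,0.57],[-0.06,0.435,0,0.65]]
  ]
}}

```text
t: 39.6
ee_pos: [532.2, 193.5, 367.4]
orientation: [-0.061, 1.573, 0.059]
ft_force: [0.8, -0.4, -1.6]
width: 59.8
```

>>> {"api": "apply_moves", "payload": {
  "commands": [
    [[-0.003,0.02,0,0.038],[-0.003,0.0255,-0.02,0.038],[-0.003,0.0255,-0.05,0.038],[-0.003,0.0255,-0.07,0.038],[-0.003,0.0255,-0.075,0.038],[-0.003,0.0255,-0.075,0.038]]
  ]
}}

```text
t: 40.35
ee_pos: [530.3, 216.7, 293.7]
orientation: [-0.087, 1.57, 0.087]
ft_force: [1.6, -0.3, -1.7]
width: 59.6
```

```bash
python3 - <<'E'
from fit import *
o=st(); s=snap('scene','s21.png'); d=snap('side','d21.png');w=snap('wrist','w21.png')
R=cv2.Rodrigues(np.array(o['orientation'],float))[0]; print('jaw',np.arctan2(R[1,1],R[0,1]))
a=cv2.imread('pics/s21.png')[180:300,330:470];a=cv2.resize(a,(400,343),interpolation=2); b=cv2.imread('pics/d21.png')[190:310,230:370];b=cv2.resize(b,(400,343),interpolation=2)
c=cv2.resize(cv2.imread('pics/w21.png')[:400],(400,250))
cv2.imwrite('pics/c21.png',np.vstack([np.hstack([a,b]),np.hstack([c,c*0])]))
E
```

```text
{'t': 40.35, 'ee_pos': [530.325, 216.718, 293.677], 'orientation': [-0.087, 1.57, 0.087], 'ft_force': [1.567, -0.29, -1.671], 'moment': [0.034, -0.221, -0.017], 'width': 59.595, 'qpos': [0.367, 0.498, 1.818, -0.0, 0.827, -1.314]}
jaw 1.681462599703846
```

View pics/c21.png

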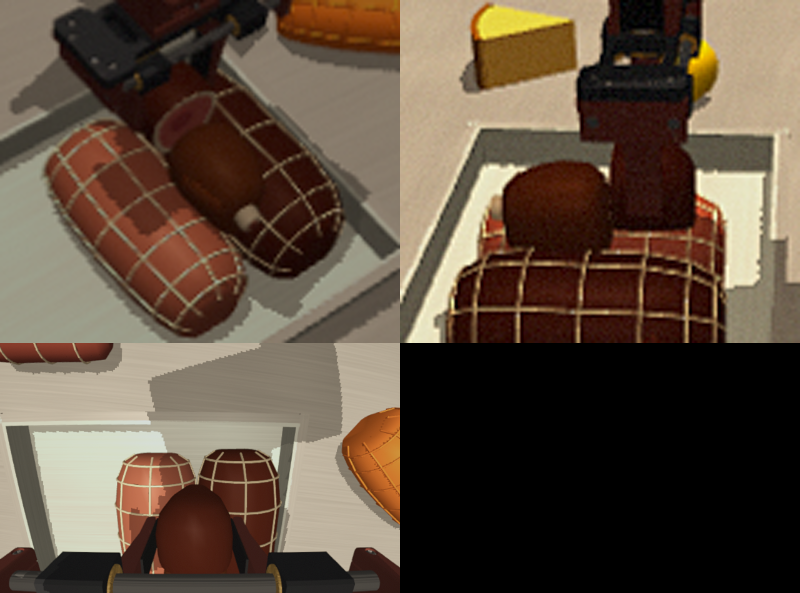

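>>> {"api": "apply_moves", "payload": {
  "commands": [
    [[-0.003,0,-0.004,0],[-0.003,0,-0.008,0],[-0.003,0,-0.013,0],[-0.003,0,-0.016,0],[-0.003,0,-0.016,0]]
  ]
}}

```text
t: 41.12
ee_pos: [527.2, 217.1, 277.7]
orientation: [-0.088, 1.57, 0.087]
ft_force: [-0.6, 0.3, -2.5]
width: 59.9
```

>>> {"api": "apply_moves", "payload": {
  "commands": [
    [[0,0,-0.001,0],[0,0,-0.002,0],[0,0,-0.002,0]]
  ]
}}

```text
t: 41.5
ee_pos: [527.3, 217.2, 276.2]
orientation: [-0.087, 1.569, 0.087]
ft_force: [0.2, -1.1, -2.3]
width: 59.8
```

```bash
python3 - <<'E'
from fit import *
o=st(); d=snap('side','d22.png');w=snap('wrist','w22.png')
b=cv2.imread('pics/d22.png')[190:310,230:370];b=cv2.resize(b,(420,360),interpolation=2)
c=cv2.resize(cv2.imread('pics/w22.png'),(380,360))
cv2.imwrite('pics/c22.png',np.hstack([c,b]))
E
```

```text
{'t': 41.5, 'ee_pos': [527.255, 217.16, 276.163], 'orientation': [-0.087, 1.569, 0.087], 'ft_force': [0.237, -1.052, -2.345], 'moment': [0.053, -0.132, 0.038], 'width': 59.83, 'qpos': [0.37, 0.522, 1.831, -0.0, 0.789, -1.312]}
```

View pics/c22.png

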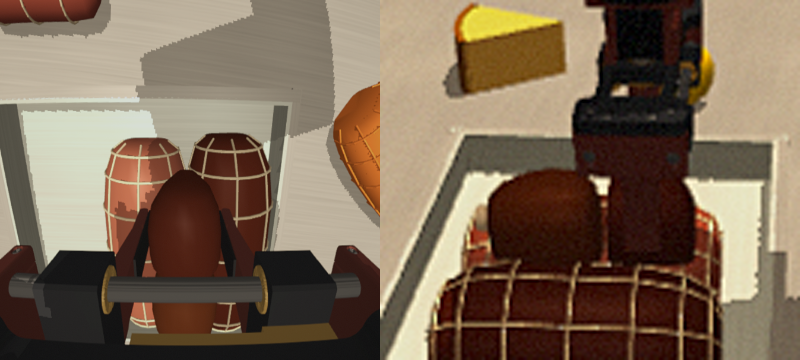

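>>> {"api": "apply_moves", "payload": {
  "commands": [
    [[0,0,-0.001,0],[0,0,-0.002,0],[0,0,-0.002,0]]
  ]
}}

```text
t: 41.98
ee_pos: [527.2, 217.1, 274.0]
orientation: [-0.087, 1.569, 0.087]
ft_force: [0.9, 0.3, -3.4]
width: 59.8
```

>>> {"api": "apply_moves", "payload": {
  "commands": [
    [[0,0,-0.001,0],[0,0,-0.002,0],[0,0,-0.002,0]]
  ]
}}

```text
t: 42.35
ee_pos: [527.3, 217.2, 272.3]
orientation: [-0.087, 1.569, 0.087]
ft_force: [0.2, -0.2, -1.0]
width: 59.7
```

```bash
python3 - <<'E'
from fit import *
st()
E
```

```text
{'t': 42.35, 'ee_pos': [527.326, 217.186, 272.293], 'orientation': [-0.087, 1.569, 0.087], 'ft_force': [0.165, -0.166, -0.972], 'moment': [0.054, -0.104, -0.044], 'width': 59.738, 'qpos': [0.37, 0.528, 1.832, -0.0, 0.781, -1.312]}
```

>>> {"api": "apply_moves", "payload": {
  "commands": [
    [[0,0,-0.001,0],[0,0,-0.001,0]]
  ]
}}

```text
t: 42.6
ee_pos: [527.4, 217.2, 272.0]
orientation: [-0.087, 1.569, 0.087]
ft_force: [-3.0, -2.0, 7.1]
width: 59.6
```

>>> {"api": "apply_moves", "payload": {
  "commands": [
    [[0,0,-0.001,0],[0,0,-0.001,0]]
  ]
}}

```text
t: 42.85
ee_pos: [527.4, 217.2, 271.9]
orientation: [-0.087, 1.568, 0.088]
ft_force: [-5.6, -2.0, 15.9]
width: 59.7
```

>>> {"api": "apply_moves", "payload": {
  "commands": [
    [[0,0,0.004,0],[0.0015,-0.001,0.004,0],[0.0015,-0.001,0.003,0],[0.0015,-0.001,0.002,0],[0.0015,-0.001,0.002,0]]
  ]
}}

```text
t: 43.48
ee_pos: [529.1, 216.5, 272.7]
orientation: [-0.087, 1.568, 0.088]
ft_force: [-0.9, 1.3, 4.6]
width: 59.6
```

```bash
python3 - <<'E'
from fit import *
st()
E
```

```text
{'t': 43.475, 'ee_pos': [529.12, 216.536, 272.656], 'orientation': [-0.087, 1.568, 0.088], 'ft_force': [-0.866, 1.344, 4.562], 'moment': [0.282, 0.051, 0.027], 'width': 59.646, 'qpos': [0.368, 0.529, 1.829, 0.001, 0.782, -1.315]}
```

>>> {"api": "apply_moves", "payload": {
  "commands": [
    [[0,0.0005,0.001,0],[0,0.0005,0.0005,0],[0,0.0005,0.0005,0]]
  ]
}}

```text
t: 43.85
ee_pos: [528.8, 216.7, 272.6]
orientation: [-0.087, 1.569, 0.087]
ft_force: [-0.7, 0.5, 1.5]
width: 59.6
```

>>> {"api": "apply_moves", "payload": {
  "commands": [
    [[0,0,0,0],[0,0,0,0],[0,0,0,0],[0,0,0,0]]
  ],
  "gripper": 0.075
}}

```text
t: 44.35
ee_pos: [528.8, 216.6, 272.6]
orientation: [-0.087, 1.569, 0.087]
ft_force: [0.9, 0.2, 0.1]
width: 75.1
```

```bash
python3 - <<'E'
from fit import *
o=st(); s=snap('scene','s23.png'); d=snap('side','d23.png');w=snap('wrist','w23.png')
a=cv2.imread('pics/s23.png')[180:300,330:470];a=cv2.resize(a,(400,343),interpolation=2); b=cv2.imread('pics/d23.png')[190:310,230:370];b=cv2.resize(b,(400,343),interpolation=2)
c=cv2.resize(cv2.imread('pics/w23.png')[:400],(400,250))
cv2.imwrite('pics/c23.png',np.vstack([np.hstack([a,b]),np.hstack([c,c*0])]))
E
```

```text
{'t': 44.35, 'ee_pos': [528.786, 216.615, 272.639], 'orientation': [-0.087, 1.569, 0.087], 'ft_force': [0.878, 0.204, 0.121], 'moment': [0.077, -0.105, 0.023], 'width': 75.079, 'qpos': [0.368, 0.529, 1.83, -0.0, 0.783, -1.314]}
```

View pics/c23.png

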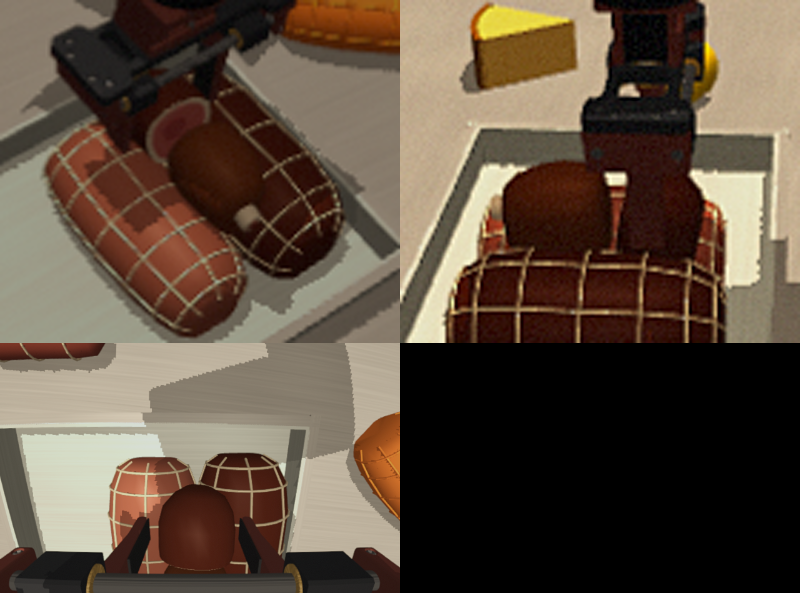

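>>> {"api": "apply_moves", "payload": {
  "commands": [
    [[0,0,0,0],[0,0,0,0],[0,0,0.02,0],[0,0,0.05,0],[0,0,0.07,0],[0,0,0.07,0]]
  ],
  "gripper": 0.0878
}}

```text
t: 45.25
ee_pos: [529.3, 216.9, 344.1]
orientation: [-0.087, 1.566, 0.088]
ft_force: [-1.0, 0.7, 0.1]
width: 87.5
```

```bash
python3 - <<'E'
from fit import *
o=st(); s=snap('scene','s24.png'); d=snap('side','d24.png');w=snap('wrist','w24.png')
a=cv2.imread('pics/s24.png')[180:300,330:470];a=cv2.resize(a,(400,343),interpolation=2); b=cv2.imread('pics/d24.png')[190:310,230:370];b=cv2.resize(b,(400,343),interpolation=2)
c=cv2.resize(cv2.imread('pics/w24.png')[:400],(400,250))
cv2.imwrite('pics/c24.png',np.vstack([np.hstack([a,b]),np.hstack([c,c*0])]))
E
```

```text
{'t': 45.25, 'ee_pos': [529.252, 216.856, 344.119], 'orientation': [-0.087, 1.566, 0.088], 'ft_force': [-1.014, 0.71, 0.087], 'moment': [0.058, -0.143, -0.003], 'width': 87.539, 'qpos': [0.368, 0.423, 1.795, -0.0, 0.921, -1.314]}
```

View pics/c24.png

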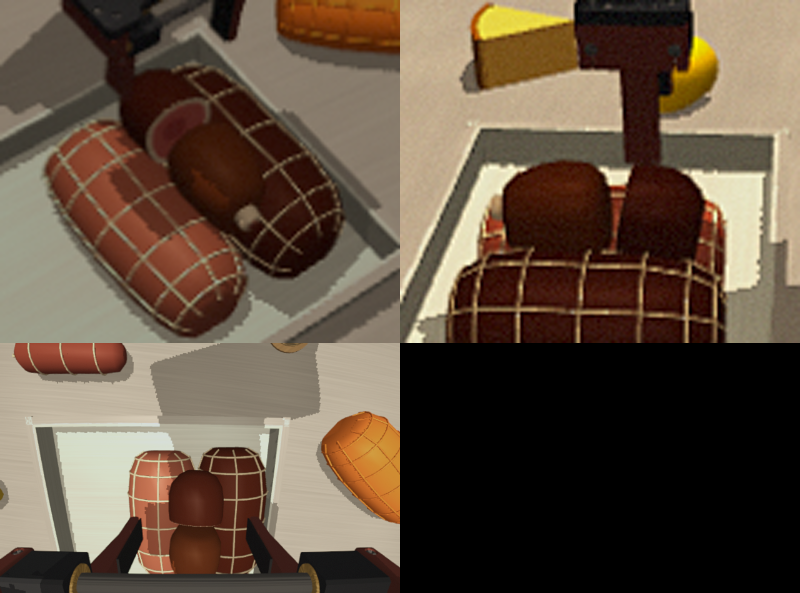

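>>> {"api": "apply_moves", "payload": {
  "commands": [
    [[0,0,0,0],[0,0,0,0],[0,0,0,0],[0,0,0,0],[0,0,-0.005,0],[0,0,-0.01,0],[0,0,-0.015,0],[0,0,-0.015,0]]
  ],
  "gripper": 0.0
}}

```text
t: 46.4
ee_pos: [528.6, 216.6, 327.0]
orientation: [-0.088, 1.57, 0.087]
ft_force: [-1.2, 0.2, -0.3]
width: 11.3
```

>>> {"api": "apply_moves", "payload": {
  "commands": [
    [[0,0,-0.003,0],[0,0,-0.006,0],[0,0,-0.01,0],[0,0,-0.013,0],[0,0,-0.013,0]]
  ]
}}

```text
t: 47.02
ee_pos: [528.7, 216.6, 314.3]
orientation: [-0.087, 1.57, 0.087]
ft_force: [0.4, -0.1, -0.5]
width: 0.4
```

>>> {"api": "apply_moves", "payload": {
  "commands": [
    [[0,0,-0.001,0],[0,0,-0.002,0],[0,0,-0.002,0]]
  ]
}}

```text
t: 47.4
ee_pos: [528.8, 216.7, 312.7]
orientation: [-0.087, 1.569, 0.087]
ft_force: [0.8, 0.2, -0.5]
width: 0.3
```

>>> {"api": "apply_moves", "payload": {
  "commands": [
    [[0,0,-0.001,0],[0,0,-0.002,0],[0,0,-0.002,0]]
  ]
}}

```text
t: 47.78
ee_pos: [528.8, 216.7, 310.6]
orientation: [-0.087, 1.569, 0.087]
ft_force: [-0.1, -0.4, -0.0]
width: 0.5
```

>>> {"api": "apply_moves", "payload": {
  "commands": [
    [[0,0,-0.001,0],[0,0,-0.001,0]]
  ]
}}

```text
t: 48.02
ee_pos: [528.8, 216.7, 309.6]
orientation: [-0.087, 1.569, 0.087]
ft_force: [-0.2, 0.5, 0.4]
width: 0.8
```

>>> {"api": "apply_moves", "payload": {
  "commands": [
    [[0,0,-0.001,0],[0,0,-0.002,0],[0,0,-0.002,0]]
  ]
}}

```text
t: 48.4
ee_pos: [528.8, 216.7, 307.7]
orientation: [-0.087, 1.569, 0.087]
ft_force: [0.2, 0.6, 0.6]
width: 0.6
```

```bash
python3 - <<'E'
from fit import *
o=st(); d=snap('side','d25.png')
b=cv2.imread('pics/d25.png')[190:310,230:370];b=cv2.resize(b,(560,480),interpolation=2)
cv2.imwrite('pics/c25.png',b)
E
```

```text
{'t': 48.4, 'ee_pos': [528.842, 216.715, 307.692], 'orientation': [-0.087, 1.569, 0.087], 'ft_force': [0.151, 0.612, 0.589], 'moment': [0.113, -0.14, -0.03], 'width': 0.555, 'qpos': [0.368, 0.475, 1.815, -0.0, 0.851, -1.314]}
```

View pics/c25.png

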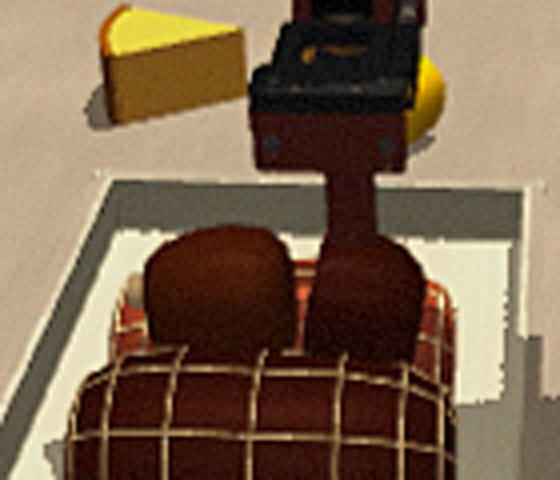

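>>> {"api": "apply_moves", "payload": {
  "commands": [
    [[-0.004,0,0,0],[-0.004,0,0,0],[-0.004,0,-0.001,0],[-0.004,0,-0.001,0]]
  ]
}}

```text
t: 48.95
ee_pos: [525.5, 216.9, 307.5]
orientation: [-0.087, 1.567, 0.088]
ft_force: [1.7, -0.7, 6.6]
width: 0.6
```

>>> {"api": "apply_moves", "payload": {
  "commands": [
    [[0,0,-0.001,0],[0,0,-0.001,0]]
  ]
}}

```text
t: 49.2
ee_pos: [525.9, 217.0, 307.2]
orientation: [-0.087, 1.565, 0.088]
ft_force: [1.0, -0.2, 10.6]
width: 0.1
```

Pressed with 7 to 11 N; it stood firm. Lift off and look.

>>> {"api": "apply_moves", "payload": {
  "commands": [
    [[0,0,0.01,0],[0,0,0.04,0],[0,0,0.09,0],[0.03,-0.04,0.14,0],[0.06,-0.09,0.14,0],[0.09,-0.14,0.14,0],[0.12,-0.19,0.14,0],[0.12,-0.19,0.14,0]]
  ]
}}

```text
t: 50.2
ee_pos: [645.8, 23.3, 445.2]
orientation: [-0.084, 1.57, 0.083]
ft_force: [0.1, 0.9, -0.4]
width: 0.5
```

```bash
python3 - <<'E'
from fit import *
o=st(); s=snap('scene','s26.png')
for l in ['knuckle_mid','ham_end_mid','dark_ham_mid','pale_ham_mid']:
  for r in models.place_of('scene',l)[:2]: print(l,r)
d=snap('side','d26.png');w=snap('wrist','w26.png')
for l in ['knuckle_mid','ham_end_mid','dark_ham_mid','pale_ham_mid']:
  for r in models.place_of('side',l)[:2]: print(l,r)
a=cv2.imread('pics/s26.png')[180:300,330:470];a=cv2.resize(a,(400,343),interpolation=2); b=cv2.imread('pics/d26.png')[190:310,230:370];b=cv2.resize(b,(400,343),interpolation=2)
c=cv2.resize(cv2.imread('pics/w26.png')[:400],(400,250));e=cv2.resize(cv2.imread('pics/s26.png')[80:430,100:600],(400,250))
cv2.imwrite('pics/c26.png',np.vstack([np.hstack([a,b]),np.hstack([c,e])]))
E
```

```text
{'t': 50.2, 'ee_pos': [645.779, 23.324, 445.178], 'orientation': [-0.084, 1.57, 0.083], 'ft_force': [0.082, 0.916, -0.434], 'moment': [0.125, -0.121, 0.001], 'width': 0.467, 'qpos': [0.018, 0.414, 1.544, -0.001, 1.184, -1.66]}
knuckle_mid {'position': [597.3, 222.9, 93.1], 'conf': 0.68}
ham_end_mid {'position': [520.0, 217.0, 93.7], 'conf': 0.9}
ham_end_mid {'position': [575.8, -123.5, 31.2], 'conf': 0.88}
dark_ham_mid {'position': [584.2, 167.4, -4.2], 'conf': 0.6}
dark_ham_mid {'position': [565.7, 272.5, 42.1], 'conf': 0.56}
pale_ham_mid {'position': [476.5, 486.3, 40.1], 'conf': 0.85}
pale_ham_mid {'position': [578.3, 177.6, 39.6], 'conf': 0.68}
knuckle_mid {'position': [599.6, 222.0, 91.4], 'conf': 0.8}
knuckle_mid {'position': [303.6, 318.3, 39.7], 'conf': 0.34}
ham_end_mid {'position': [578.4, -127.0, 32.5], 'conf': 0.97}
ham_end_mid {'position': [519.4, 217.8, 94.1], 'conf': 0.6}
dark_ham_mid {'position': [568.0, 271.3, 43.2], 'conf': 0.74}
pale_ham_mid {'position': [475.8, 482.4, 39.4], 'conf': 0.89}
pale_ham_mid {'position': [576.5, 175.4, 40.8], 'conf': 0.61}
```

View pics/c26.png

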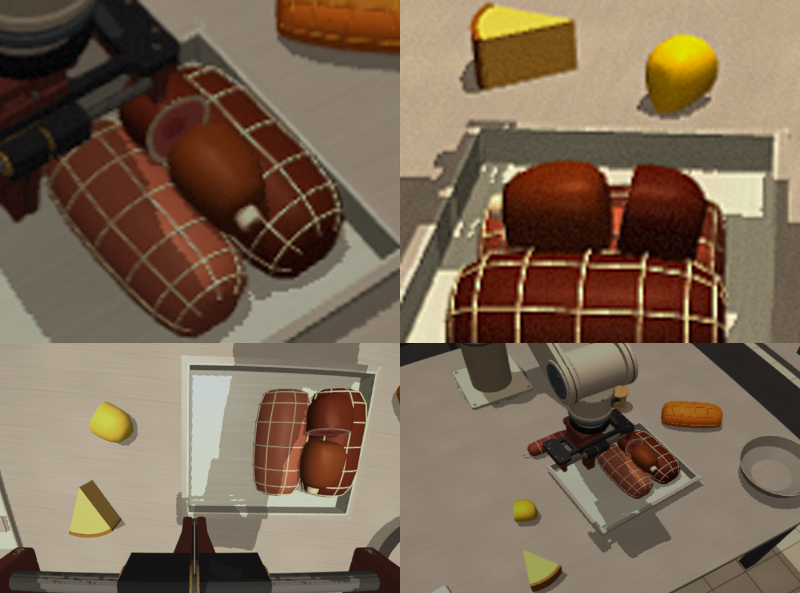

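```bash
python3 - <<'E'
from fit import *
import pickle
a,b=pickle.load(open('im0.pkl','rb'))
u=np.array([.994,.11]);n=np.array([-.11,.994]);C=np.array([571.9,225.2])
d=cv2.imread('pics/d26.png'); x0,y0,sc=270,225,8
z=cv2.resize(d[y0:y0+70,x0:x0+90],None,fx=sc,fy=sc,interpolation=2)
for s in (-20,-26):
    L=[[*(C+u*s-3.5*n),h] for h in (60,95,126)]
    p=proj(b,L); cv2.polylines(z,[((p-[x0,y0]+.5)*sc).astype(np.int32)],False,(0,255,0),1)
L=[[*(C+u*s-3.5*n),128] for s in (-80,-20,0,60)];cv2.polylines(z,[((proj(b,L)-[x0,y0]+.5)*sc).astype(np.int32)],False,(255,255,0),1)
cv2.imwrite('pics/z26.png',z)
w=cv2.imread('pics/w26.png')[60:260,380:620]; cv2.imwrite('pics/z26w.png',cv2.resize(w,None,fx=3,fy=3,interpolation=2))
E
```

```text
(no output)
```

View pics/z26.png

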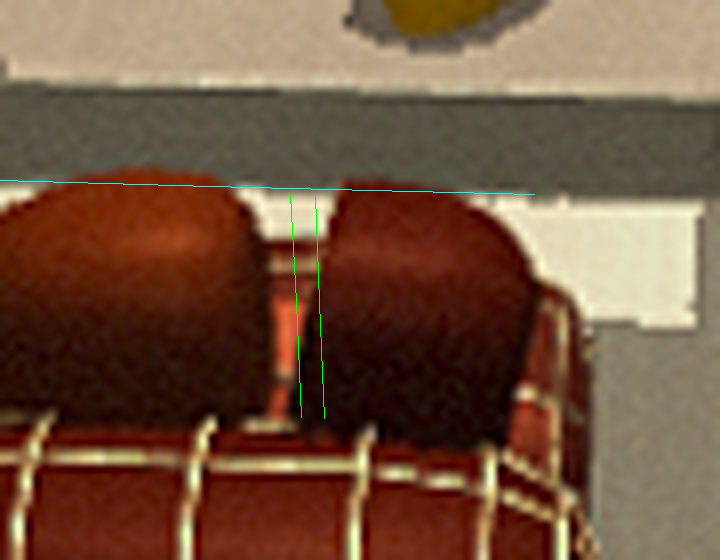

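View pics/z26w.png

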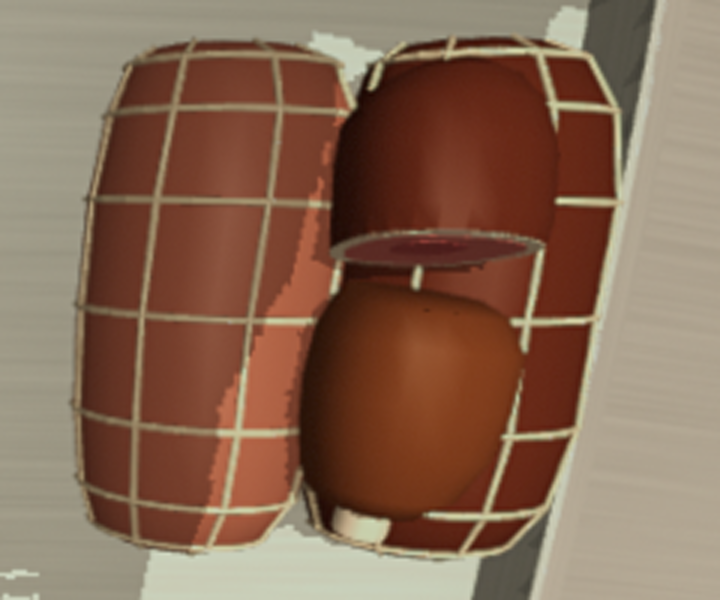

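```bash
python3 - <<'E'
from fit import *
d=snap('side','d27.png')
x=cv2.imread('pics/d26.png')[200:320,230:370].astype(int);y=cv2.imread('pics/d27.png')[200:320,230:370].astype(int)
print(np.abs(x-y).mean(), readout.get_obs()['t'])
print(workorder.close_job())
E
```

```text
3.586547619047619 50.8
the job is handed in; nothing more can be done
None
```

I pushed the two hams together and set the knuckle and the ham end in the hollow between them. I pressed each one after letting go and handed the job in at about 51 s. I never moved the cheese, the salami or the twine.

- **Hams:** I slid the pale ham about 55 mm towards the dark one with the open fingers. It touched and moved the dark ham a few mm, and the push force rose to about 12 N. In the pictures the two lie flat and side by side. The last network readings put their middles about 96 mm apart.
- **Knuckle:** My first release left it crooked, turned about 0.15 rad with its nose down. I took it off, levelled it on the table and set it down again, better centred and further from the ham ends. It now lies along the hollow with the bone outwards and the nose slightly down. Its middle is about 88 mm above the tray floor.
- **Ham end:** It sits behind the knuckle with its cut face towards it. Its middle is about 90 mm above the tray floor, and there is a small gap between the two pieces.
- **Press checks:** I pressed each with the closed fingertips, the knuckle at 7–12 N and the ham end at 7–11 N. Neither moved in the pictures taken afterwards.

**Less than ideal:**
- **Ham end tilt:** It leans back about 10–13°, with its rounded end lower.
- **Ham end position:** It sits a few mm nearer the ham ends than I planned, so its rounded end may reach slightly past the 150 mm that carries. It held firm under the press, so I left it.
- **Contact force:** Before I let go of the ham end, it briefly pressed on the hams with about 18 N.

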